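# Dry-lay a three-piece sole down the sloping board

## Robot

A 7-joint arm with a two-finger parallel gripper is mounted at the origin on the work surface. World frame = base frame: x ahead of the robot, y to its left, z up, the work surface at z = 0. Lengths are in m, angles in degrees, forces in N, time in s.
With the tool pointing down it reaches from about 0.425 to 0.875 m from the base axis. Payload 8.4 kg.
Tool frame: the origin (TCP) lies at the very end of the fingers, on their centre line; the grasp point (between the pads) lies 19 mm behind it; z points along the fingers, y is the line along which they close (so a half turn about z gives the same grasp; the last joint's range is limited). The gripper opens to 85 mm and grips with 20 to 120 N. Pads are 22 mm wide; open, the fingers measure 114 mm over their backs; the gripper's body (76 mm by 85 mm) begins 54 mm behind the grasp point. The pads swing forward as they close: fully open they stand 13 mm farther back than shut.
Start: joints at [-71.287, 19.091, 2.286, 83.961, -0.768, 76.965, -3.352], TCP at [0.268, 0.592, 0.206] pointing down, gripper open.
Joint ranges: [-147.57, 147.57], [-21.85, 119.76], [-74.77, 79.35], [14.55, 137.4], [-85.83, 265.84], [4.83, 119.75], [-152.11, 152.11]. Speed limits (degrees/s): [127.2, 127.2, 159.86, 159.86, 180, 180, 180].

## Interface

Orientations are given as [roll, pitch, yaw] about the fixed x, y, z axes, in that order (R = Rz(yaw) Ry(pitch) Rx(roll)).
In Python, from cell import status, vision, robot gives the robot as it stands.
- The arm moves only by the tool play_rows, never from a script. Its argument "steps" is a list of rows, each an object with "fingers": the closure, from -1 (fully open) to 1 (shut); "travel": the shift along the world's x, y, z normalised to -1 to 1, where 1 is 100 mm, a list of three; "angular": the turn, a rotation vector about the world's x, y, z normalised to -1 to 1, where 1 is pi/2 rad, a list of three. A call has 1 to 12 rows; each row is the pose to reach, as a shift and turn from the pose commanded when the call began; what a row does not reach only later rows make up. A row lasts 1/10 s, in which the tool goes at most 50 mm and 8.59 degrees, less where a joint would pass 70% of its speed; a pose out of reach is approached as far as the arm can. A call with a number of a shift or a turn outside -1 to 1 is refused whole. A call with a gripper value outside its range is refused whole. The fingers move at their own pace and stop on an object; the grip force is fixed at half the most. Time passes only in rows, so rows that repeat a pose let the fingers close. It gives the time, the measured TCP pose, the force, the opening and the grip force at its end, in the units of the state.
- status.state(): the state, without advancing time (a new reading comes with each control period).
- vision.get_image(name): name is "scene" or "top" or "wrist"; returns a dict with "frame" (384x512x3 uint8, red, green, blue), "K" (3x3 intrinsics, pixels), "k1" (the pictures are not rectified: a ray, as slopes to the right and down, at radius r is drawn at 1 + k1 r^2 times it, then the intrinsics apply), "pose" (4x4, takes a point from camera to world coordinates). Camera axes: x right, y down, z forward; pixel columns grow to the right and rows downward; lengths in m; the calibration is good to about 2 mm. A picture is of the moment at which its call begins. There is no depth.
- robot.close_job(): hands the job in; it is judged then, once.
Trained networks look in a picture, given as the dict that the camera call returned (one of the last four; its "shot" number tells which), for a name from the list of things; names that differ only in an ending like _2 or _b are one class to them, and where a whole thing is asked for, a point or a joint stands for the part that bears it (a point fixed in the world has none). Each returns a list of dicts, best first, with "conf" (0 to 1); they miss things now and then, are a little off and sometimes report something else, mostly with a low value. They report only what shows in the picture. A call takes as long as a camera call. They do not tell look-alikes from the thing itself.
- vision.find_in(picture, name): "rect" ([left, top, right, bottom] in pixels, round what is visible of it).
- vision.masks_of(picture, name): "pixels" (384x512 bool, what is visible of it) and "rect" ([left, top, right, bottom] in pixels, round what is visible of it).
- vision.tip_of(picture, name): "uv" ([column, row] in pixels: a listed point, or the origin of a listed thing).
The state is a dict: "time_s": time; "joint_pos": joint angles; "joint_vel": joint speeds; "joint_torque": joint torques, N m; "position": TCP position; "eef_rot": TCP orientation; "force": force on the tool from outside, world axes, zero at the start; "torque": the same for the moment, N m; "opening": finger opening in m; "grasp_force": force on a finger pad.
Only numpy, scipy, OpenCV 4.12 (cv2) and the standard library are available. Lean on these libraries where they do the work, as an engineer would, in place of code of your own. Each camera call takes 0.05 s, during which the arm holds its last target. There are 200 camera calls.

## Task

Dry-lay the leather sole up the middle of the sloping board like roof slates, in one straight line from the foot up: the long forepart flat with its round toe down against the stop strip, then the narrow waist piece lapped over it just up to its scored line, then the heel piece, round end uppermost, lapped over the waist piece up to the upper scored line. Also stand the cement tin on the bench in the middle of the gap between the sloping board and the iron last. Leave the dye bottle and the brush where they are.

Things in the scene. Friction and masses are not known exactly. Their poses are not given: they have to be found in the camera images.
- forepart: Forepart of the sole, loose: brown leather plate 100 long x 50 wide x 7 mm thick, 45 g; one end half-round (toe, radius 25 mm), the other straight; sides parallel over the 75 mm next to the straight end. A pale scored line crosses its top 25 mm from the straight end. Lies flat. Origin: centre of the underside, 50 mm from either end; x from toe to straight end, z up.
- waist_piece: The waist piece: brown leather rectangle 75 long x 42 wide x 7 mm thick (the narrowest piece), both ends alike, with a pale scored line across its top 25 mm from each end. Flat on the bench, loose, 30 g. Origin: centre of the underside; x along its length, z up.
- heel_piece: The heel piece: brown leather D-shaped plate 65 long x 50 wide x 7 mm thick, no scored line; one straight end and one half-round end (radius 25 mm). Flat on the bench, loose, 30 g. Its parallel sides run the first 40 mm. Origin: centre of the underside (32.5 mm from either end); x points from the straight end to the round end, z up.
- cement_tin: The cement tin: steel can with a paper label, 54 mm diameter, 68 mm tall plus a 6 mm lid of 44 mm diameter, about 0.2 kg, loose, upright. Origin: centre of the underside, z up.
- sloping_board: Sloping board, fixed, 110 mm wide, rising 0.21 rad along its x, low foot nearest the robot. Origin: on the bench below its middle line; x level, up-slope; z up. Surface: from x -120 mm (height 22 mm) to +110 mm (71 mm). Aluminium stop strip at the foot: its face at x -120, 4 mm above the surface. Laid right, piece centres are at x -71, -9, +35 mm; waist and heel pieces then rise only 0.03 to 0.07 rad.
- iron_last: Iron last, fixed: dark shoemaker's iron foot on a post, round base 64 mm across, 76 mm tall, flat top about 87 x 40 mm. Stands left or right of the sloping board, its centre about 195 mm from the board's middle line and 10 to 30 mm up-slope of the board's origin (a square wooden tack box, 62 mm wide, 35 tall, is on the other side). Origin: on the bench, centre of the base.
- dye_bottle: Bystander: amber bottle of dye, 48 mm diameter, 110 mm tall, standing loose. Origin: centre of the underside.
- welt_brush: Bystander: shoe brush lying bristles down, 110 x 36 x 38 mm tall, pale wooden back, loose. Origin: centre of the underside, x along its length.
Mind the look-alikes: they are no part of the job. What is shaped like the heel_piece but green is not meant. Leave any pink or purple look-alike of the waist_piece alone.

How it is judged:
By the outcome, as a careful person would: the job done as asked, in the order asked, and still so for the second after the job is handed in, with the robot touching nothing.
It also fails if it takes over 106 s, if anything falls off the work surface, if the arm or the gripper's body presses on something with over 40 N, if the wrist force passes 120 N, or if a joint passes its speed limit or range.

## Working session

There is one attempt and no reset: what is moved stays moved. The work goes in short steps, Python scripts to look and compute and a tool call to move; the robot and the scene stay as the last step left them, time stands still between calls to the robot, and variables do not carry over. Pictures are saved under pics/ and viewed, at most 14 in all, crops included, and the job is handed in when it is done.

Besides the shell and the picture viewer there is one more tool, called after "Call:" in YAML: its name, and indented under it one key for each argument. play_rows: Moves the arm, as the interface text tells. Its arguments: {"type":"object","properties":{"steps":{"type":"array"}},"required":["steps"]}

```bash
mkdir -p pics; ls
cat > h.py <<'E'
import numpy as np, cv2
from cell import status, vision, robot
def save(p,name,crop=None,scale=1):
    f=p["frame"][:,:,::-1]
    if crop: l,t,r,b=crop; f=f[t:b,l:r]
    cv2.imwrite("pics/"+name,cv2.resize(f,None,fx=scale,fy=scale,interpolation=cv2.INTER_CUBIC))
def ray(p,uv):
    K=np.array(p["K"]);T=np.array(p["pose"]);k=p["k1"]
    uv=np.atleast_2d(np.array(uv,float))
    d=cv2.undistortPoints(uv[:,None],K,np.array([k,0,0,0,0.]))[:,0]
    return T[:3,3],np.c_[d,np.ones(len(d))]@T[:3,:3].T
def onz(p,uv,z):
    o,d=ray(p,uv); return o+d*((z-o[2])/d[:,2])[:,None]
def proj(p,X):
    K=np.array(p["K"]);T=np.linalg.inv(np.array(p["pose"]))
    X=np.atleast_2d(X).astype(float)
    c=X@T[:3,:3].T+T[:3,3]
    return cv2.projectPoints(c,np.zeros(3),np.zeros(3),K,np.array([p["k1"],0,0,0,0.]))[0][:,0]
E
python3 - <<'E'
from h import *
print(status.state())
for c in ["top","scene"]:
    p=vision.get_image(c); save(p,c+"0.png",scale=1.5); print(c,np.round(p["pose"],3).tolist(),np.round(p["K"],1).tolist(),p["k1"])
    for n in "forepart waist_piece heel_piece cement_tin sloping_board iron_last dye_bottle welt_brush".split():
        for m in vision.masks_of(p,n)[:3]:
            ys,xs=np.nonzero(m["pixels"])
            if len(xs)<5: continue
            px=p["frame"][m["pixels"]].mean(0).astype(int)
            pts=np.c_[xs,ys].astype(float)
            w=onz(p,pts,0.007)[:,:2]
            r=cv2.minAreaRect(w.astype(np.float32)*1000)
            print(n,round(m["conf"],2),np.round(m["rect"]),px,"rect mm",np.round(r[0]),np.round(r[1]),round(r[2],1))
E
```

```text
pics
{'time_s': 0.0, 'joint_pos': array([-71.28828116,  19.13211675,   2.28605075,  84.01077323,
        -0.76784375,  76.9635317 ,  -3.35105124]), 'joint_vel': array([-0.05758712, -0.02978961, -0.01079199, -0.01225289,  0.01297001,
        0.02009002,  0.10420149]), 'joint_torque': array([-3.61346138e-04, -6.58519006e+01,  1.36494946e+00, -4.05587304e+01,
        1.64938864e-02,  1.18154738e-02,  2.15366055e-05]), 'position': array([0.2683139 , 0.59150806, 0.20482003]), 'eef_rot': array([-1.79909073e+02,  6.62019130e-03,  1.55602926e+02]), 'force': array([ 0.23221123, -0.0101941 ,  0.5056725 ]), 'torque': array([-0.00956151,  0.00489424,  0.00577318]), 'grasp_force': 0.0, 'opening': 0.08543004452269519}
top [[0.028, -0.995, 0.099, 0.331], [-1.0, -0.028, 0.006, -0.018], [-0.004, -0.099, -0.995, 1.366], [0.0, 0.0, 0.0, 1.0]] [[472.6, 0.0, 261.3], [0.0, 472.6, 182.3], [0.0, 0.0, 1.0]] -0.16285822794886406
forepart 0.94 [315. 183. 341. 215.] [195 146 100] rect mm [ 423. -206.] [98. 51.] 25.6
waist_piece 0.79 [370. 189. 388. 216.] [188 141  96] rect mm [ 418. -346.] [43. 75.] 71.7
waist_
[... 1447 characters left out ...]
ce 0.61 [309. 170. 333. 183.] [ 71 165  76] rect mm [521. 236.] [72. 60.] 74.2
heel_piece 0.5 [325. 134. 337. 147.] [ 66 172  78] rect mm [437. 444.] [45. 54.] 38.4
cement_tin 0.86 [278. 146. 293. 175.] [126 118 105] rect mm [376. 235.] [ 58. 170.] 35.9
cement_tin 0.7 [254. 185. 338. 239.] [185 159 115] rect mm [559.  41.] [178. 257.] 81.2
sloping_board 0.77 [254. 185. 341. 239.] [185 160 116] rect mm [560.  42.] [176. 257.] 81.2
iron_last 0.89 [240. 214. 259. 256.] [79 78 72] rect mm [ 526. -157.] [ 57. 160.] 38.3
dye_bottle 0.63 [196. 253. 222. 297.] [131  98  74] rect mm [ 537. -341.] [ 52. 146.] 50.1
welt_brush 0.66 [347. 154. 377. 172.] [135 112  78] rect mm [583. 396.] [123. 102.] 38.3
```

View pics/top0.png

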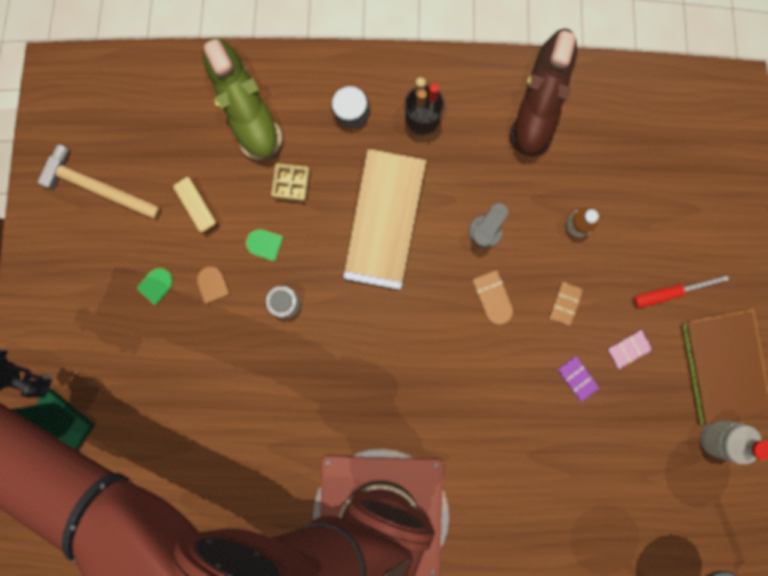

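View pics/scene0.png

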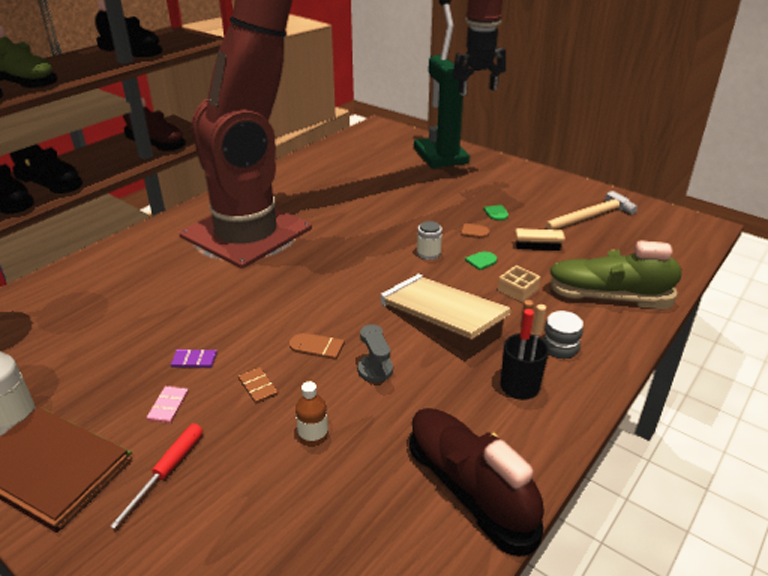

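Candidates in the top picture at 1.5x scale:
- **Forepart:** (493,297).
- **Waist:** brown at (566,303). Purple (579,379) and pink (630,349) are look-alikes.
- **Heel:** brown at (211,284). Green (155,285) and (264,244) are look-alikes.
- **Tin:** grey can at (282,301). The white jar (350,105) and the bottle (582,222) are not it.

The board is at (385,220) with its foot down-image, and the iron last is at (488,228) to the right. I'm going above the board for a wrist look.

Call:
play_rows:
  steps:
    - {"fingers": -1,"travel": [0.2,-0.4,0.4],"angular": [0,0,0.09]}
    - {"fingers": -1,"travel": [0.42,-0.97,0.8],"angular": [0,0,0.18]}
    - {"fingers": -1,"travel": [0.42,-0.97,0.8],"angular": [0,0,0.18]}
    - {"fingers": -1,"travel": [0.42,-0.97,0.8],"angular": [0,0,0.18]}

```text
time_s: 1.3
position: [0.3143, 0.4925, 0.2899]
eef_rot: [179.7, 0.2, 171.5]
force: [0.4, 1.1, 0.4]
opening: 0.0858
grasp_force: 0.0
```

Call:
play_rows:
  steps:
    - {"fingers": -1,"travel": [0.21,-0.48,0.4],"angular": [0,0,0]}
    - {"fingers": -1,"travel": [0.42,-0.97,0.8],"angular": [0,0,0]}
    - {"fingers": -1,"travel": [0.42,-0.97,0.8],"angular": [0,0,0]}

```text
time_s: 1.6
position: [0.3537, 0.3961, 0.3677]
eef_rot: [179.9, 0.1, 171.7]
force: [0.8, -0.0, 0.1]
opening: 0.0849
grasp_force: 0.0
```

Call:
play_rows:
  steps:
    - {"fingers": -1,"travel": [0.21,-0.48,0.2],"angular": [0,0,0]}
    - {"fingers": -1,"travel": [0.42,-0.97,0.3],"angular": [0,0,0]}
    - {"fingers": -1,"travel": [0.42,-0.97,0.3],"angular": [0,0,0]}

```text
time_s: 1.9
position: [0.3975, 0.2963, 0.3977]
eef_rot: [179.9, 0.2, 171.4]
force: [0.7, 0.1, -0.6]
opening: 0.0856
grasp_force: 0.0
```

Call:
play_rows:
  steps:
    - {"fingers": -1,"travel": [0.21,-0.48,0],"angular": [0,0,0]}
    - {"fingers": -1,"travel": [0.42,-0.97,0],"angular": [0,0,0]}
    - {"fingers": -1,"travel": [0.42,-0.97,0],"angular": [0,0,0]}

```text
time_s: 2.2
position: [0.4389, 0.1984, 0.396]
eef_rot: [-180.0, 0.1, 171.3]
force: [-0.8, 0.3, -0.1]
opening: 0.085
grasp_force: 0.0
```

Call:
play_rows:
  steps:
    - {"fingers": -1,"travel": [0.21,-0.48,0],"angular": [0,0,0]}
    - {"fingers": -1,"travel": [0.42,-0.97,0],"angular": [0,0,0]}
    - {"fingers": -1,"travel": [0.42,-0.97,0],"angular": [0,0,0]}

```text
time_s: 2.5
position: [0.4803, 0.1014, 0.3957]
eef_rot: [-179.9, 0.1, 171.3]
force: [-0.2, -1.3, 0.2]
opening: 0.0853
grasp_force: 0.0
```

Call:
play_rows:
  steps:
    - {"fingers": -1,"travel": [0.21,-0.48,0],"angular": [0,0,0]}
    - {"fingers": -1,"travel": [0.42,-0.97,0],"angular": [0,0,0]}
    - {"fingers": -1,"travel": [0.42,-0.97,0],"angular": [0,0,0]}
    - {"fingers": -1,"travel": [0.42,-0.97,0],"angular": [0,0,0]}

```text
time_s: 2.9
position: [0.5209, 0.0094, 0.3952]
eef_rot: [-180.0, -0.0, 171.6]
force: [-0.1, 0.8, 0.4]
opening: 0.0853
grasp_force: 0.0
```

Run:
```python
from h import *
s=status.state(); print(s["time_s"],s["position"],s["eef_rot"],s["joint_pos"])
p=vision.get_image("wrist"); save(p,"w1.png",scale=1.5)
print(np.round(p["pose"],3).tolist(),p["k1"],np.round(p["K"],1).tolist())
p=vision.get_image("top"); save(p,"top1.png",crop=(220,90,350,200),scale=5)
for m in vision.masks_of(p,"sloping_board")[:1]: print(m["rect"])
```

```text
2.9 [0.52086168 0.00942113 0.39521961] [-1.79969050e+02 -3.17280839e-02  1.71645098e+02] [-36.37572911   1.098189    31.37340646  83.40046221  -0.55165344
  95.69964226  76.58368897]
[[0.146, 0.945, 0.294, 0.445], [0.989, -0.139, -0.043, 0.021], [0.001, 0.297, -0.955, 0.563], [0.0, 0.0, 0.0, 1.0]] -0.03436666413798815 [[319.0, 0.0, 253.4], [0.0, 319.0, 191.5], [0.0, 0.0, 1.0]]
```

View pics/w1.png

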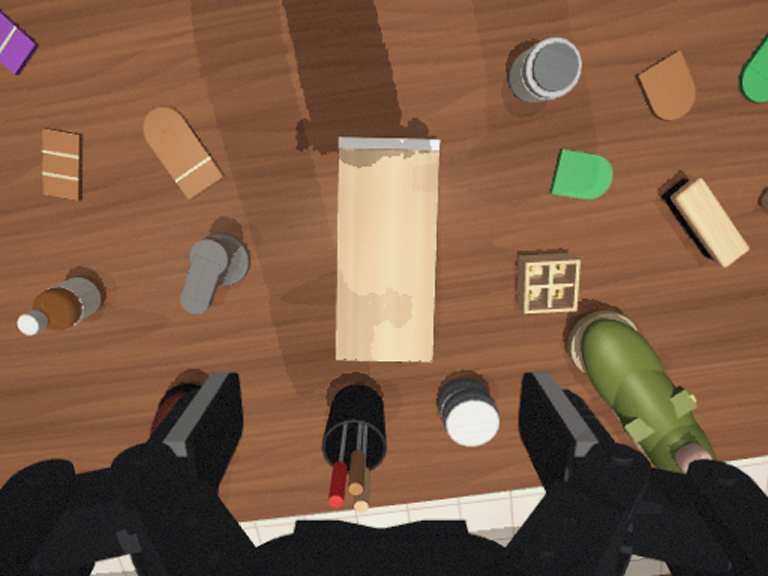

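The wrist picture shows everything. The board's strip-face corners are at (339,150) and (439,151), and its top corners at (336,360) and (432,361). Forepart is at (183,155), waist (62,163), brown heel (668,86), tin (545,70) and last (218,268). I'm fitting all of them now.

```bash
cat > fit.py <<'E'
from h import *
from scipy.optimize import least_squares, minimize
def Rz(a): return np.array([[np.cos(a),-np.sin(a),0],[np.sin(a),np.cos(a),0],[0,0,1]])
def board_pts():
    return np.array([[-.12,.055,.022],[-.12,-.055,.022],[.11,.055,.071],[.11,-.055,.071]])
def half(n=10): return np.linspace(-np.pi/2,np.pi/2,n)
S={"waist_piece":np.array([[.0375,.021],[-.0375,.021],[-.0375,-.021],[.0375,-.021]]),
"forepart":np.r_[[[.05,-.025],[.05,.025]],np.c_[-.025-.025*np.cos(half()),-.025*np.sin(half())]],
"heel_piece":np.r_[[[-.0325,.025],[-.0325,-.025]],np.c_[.0075+.025*np.cos(half()),.025*np.sin(half())]]}
def fitmask(p,mask,name,x0,z=0.0):
    sh=S[name]; m=mask.astype(np.float32)
    up=4; l,t,w,h=cv2.boundingRect(mask.astype(np.uint8)); l-=6;t-=6;w+=12;h+=12
    M=cv2.resize(m[t:t+h,l:l+w],None,fx=up,fy=up,interpolation=cv2.INTER_LINEAR)>.5
    def cost(q):
        P=[]
        for zz in (z,z+.007):
            P.append(np.c_[(sh@Rz(q[2])[:2,:2].T)+q[:2],np.full(len(sh),zz)])
        uv=(proj(p,np.vstack(P))-[l,t]+.5)*up-.5
        I=np.zeros(M.shape,np.uint8)
        cv2.fillConvexPoly(I,np.round(cv2.convexHull(uv.astype(np.float32))*16).astype(np.int32),1,shift=4)
        I=I>0
        return 1-(I&M).sum()/(I|M).sum()
    s=np.array([[0,0,0],[.008,0,0],[0,.008,0],[0,0,.15]])+x0
    r=minimize(cost,x0,method="Nelder-Mead",options=dict(initial_simplex=s,xatol=1e-4,fatol=1e-4))
    return r.x,1-r.fun
E
cat > m1.py <<'E'
from fit import *
p=vision.get_image("wrist")
c=(np.array([[339,150],[439,151],[336,360],[432,361]])+.5)/1.5-.5
# camera view: world y (left) is image right
ordr=[1,0,3,2]
def res(q): 
    X=board_pts()[ordr]@Rz(q[2]).T+[q[0],q[1],0]
    return (proj(p,X)-c).ravel()
r=least_squares(res,[.57,0,-.14]); print("board",r.x[:2].round(4),np.degrees(r.x[2]).round(2),r.fun.round(1))
for n,x0 in [("forepart",[.423,-.206,.4]),("waist_piece",[.418,-.346,-.3]),("heel_piece",[.437,.343,.37])]:
    for m in vision.masks_of(p,n)[:4]:
        g=onz(p,[(np.array(m["rect"][:2])+m["rect"][2:])/2],.007)[0]
        if np.hypot(*(g[:2]-x0[:2]))>.05: continue
        q,i=fitmask(p,m["pixels"],n,np.array(x0)); print(n,round(m["conf"],2),q[:2].round(4),np.degrees(q[2]).round(1),"iou",round(i,3),p["frame"][m["pixels"]].mean(0).astype(int))
for n in ["cement_tin","iron_last","dye_bottle","welt_brush"]:
    for m in vision.tip_of(p,n)[:2]: print(n,m["conf"],onz(p,[m["uv"]],0)[0].round(3), np.array(m["uv"])*1.5)
save(p,"crop1.png",crop=(0,60,160,160),scale=4)
E
python3 m1.py
```

```text
board [0.5752 0.0127] -9.28 [-0.4 -0.9  0.1 -0.1 -0.2  0.4  0.5  0.9]
forepart 0.64 [ 0.4224 -0.2044] 23.7 iou 0.961 [185 134  92]
waist_piece 0.76 [ 0.4168 -0.3453] -17.0 iou 0.958 [171 121  82]
heel_piece 0.93 [0.4381 0.3453] 24.6 iou 0.939 [174 118  77]
cement_tin 0.86 [ 0.403  0.197 -0.   ] [531.15  77.55]
iron_last 0.93 [ 0.554 -0.186  0.   ] [221.1 258.3]
iron_last 0.61 [0.584 0.386 0.   ] [694.65 217.35]
dye_bottle 0.74 [ 0.577 -0.373  0.   ] [ 82.05 296.25]
welt_brush 0.63 [0.582 0.383 0.   ] [692.7  215.55]
```

View pics/crop1.png

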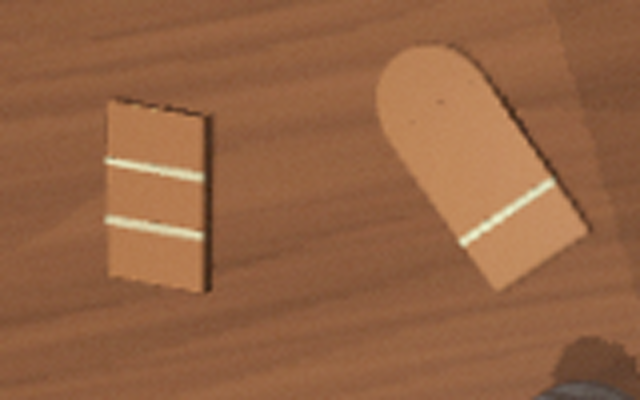

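Call:
play_rows:
  steps:
    - {"fingers": -0.46,"travel": [-0.15,-0.35,-0.4],"angular": [0,0,0.09]}
    - {"fingers": -0.46,"travel": [-0.31,-0.71,-0.9],"angular": [0,0,0.18]}
    - {"fingers": -0.46,"travel": [-0.31,-0.71,-0.9],"angular": [0,0,0.18]}
    - {"fingers": -0.46,"travel": [-0.31,-0.71,-0.9],"angular": [0,0,0.18]}

```text
time_s: 3.85
position: [0.4877, -0.0629, 0.3041]
eef_rot: [180.0, -0.2, -172.2]
force: [0.4, 0.0, 0.7]
opening: 0.0624
grasp_force: 0.0
```

Call:
play_rows:
  steps:
    - {"fingers": -0.46,"travel": [-0.15,-0.35,-0.4],"angular": [0,0,0.09]}
    - {"fingers": -0.46,"travel": [-0.31,-0.71,-0.9],"angular": [0,0,0.176]}
    - {"fingers": -0.46,"travel": [-0.31,-0.71,-0.9],"angular": [0,0,0.176]}
    - {"fingers": -0.46,"travel": [-0.31,-0.71,-0.9],"angular": [0,0,0.176]}

```text
time_s: 4.25
position: [0.4578, -0.1327, 0.2152]
eef_rot: [180.0, -0.1, -156.3]
force: [0.1, 0.1, 0.4]
opening: 0.0623
grasp_force: 0.0
```

Call:
play_rows:
  steps:
    - {"fingers": -0.46,"travel": [-0.16,-0.35,-0.4],"angular": [0,0,0]}
    - {"fingers": -0.46,"travel": [-0.32,-0.7,-0.85],"angular": [0,0,0]}
    - {"fingers": -0.46,"travel": [-0.32,-0.7,-0.85],"angular": [0,0,0]}
    - {"fingers": -0.46,"travel": [-0.32,-0.7,-0.85],"angular": [0,0,0]}

```text
time_s: 4.65
position: [0.427, -0.2021, 0.131]
eef_rot: [-180.0, -0.0, -156.3]
force: [-0.3, 0.8, 0.4]
opening: 0.0625
grasp_force: 0.0
```

```bash
cat > m2.py <<'E'
import sys
from fit import *
n=sys.argv[1]; x0=np.array([float(a) for a in sys.argv[2:5]]); x0[2]=np.radians(x0[2])
s=status.state(); print(s["time_s"],s["position"].round(4),s["eef_rot"].round(2),s["opening"],s["force"].round(1))
p=vision.get_image("wrist"); save(p,sys.argv[5],scale=1.5)
for m in vision.masks_of(p,n)[:4]:
    g=onz(p,[(np.array(m["rect"][:2])+m["rect"][2:])/2],.007)[0]
    if np.hypot(*(g[:2]-x0[:2]))>.05: continue
    q,i=fitmask(p,m["pixels"],n,x0); print(n,round(m["conf"],2),q[:2].round(4),np.degrees(q[2]).round(1),"iou",round(i,3),m["rect"])
E
python3 m2.py forepart .4224 -.2044 23.7 w2.png
```

```text
4.65 [ 0.427  -0.2021  0.131 ] [-1.7999e+02 -4.0000e-02 -1.5626e+02] 0.062456929245450765 [-0.3  0.8  0.4]
forepart 0.9 [ 0.4225 -0.205 ] 23.2 iou 0.982 [225.9, 112.4, 280.8, 219.9]
```

View pics/w2.png

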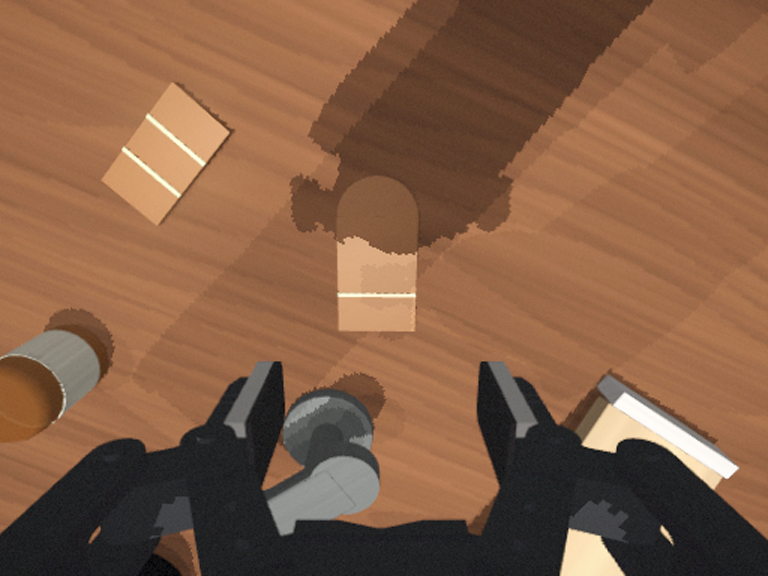

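Forepart sits at (376,255), between the fingers and aligned with them. Descending.

Call:
play_rows:
  steps:
    - {"fingers": -0.46,"travel": [0,-0.01,-0.5],"angular": [0,0,0]}
    - {"fingers": -0.46,"travel": [0,-0.01,-1.0],"angular": [0,0,0]}
    - {"fingers": -0.46,"travel": [0,-0.01,-1.0],"angular": [0,0,0]}
    - {"fingers": -0.46,"travel": [0,-0.01,-1.0],"angular": [0,0,0]}

```text
time_s: 5.15
position: [0.4277, -0.2025, 0.0322]
eef_rot: [-180.0, -0.0, -156.1]
force: [-0.1, -0.4, 0.4]
opening: 0.0624
grasp_force: 0.0
```

Call:
play_rows:
  steps:
    - {"fingers": -0.46,"travel": [0,0,-0.15],"angular": [0,0,0]}
    - {"fingers": -0.46,"travel": [0,0,-0.25],"angular": [0,0,0]}
    - {"fingers": -0.46,"travel": [0,0,-0.25],"angular": [0,0,0]}

```text
time_s: 5.45
position: [0.4277, -0.2027, 0.007]
eef_rot: [-180.0, 0.1, -156.1]
force: [-0.2, -0.0, 0.6]
opening: 0.0623
grasp_force: 0.0
```

Call:
play_rows:
  steps:
    - {"fingers": -0.46,"travel": [0,0,-0.02],"angular": [0,0,0]}
    - {"fingers": -0.46,"travel": [0,0,-0.02],"angular": [0,0,0]}

```text
time_s: 5.65
position: [0.4272, -0.2031, 0.0046]
eef_rot: [-180.0, 0.1, -156.2]
force: [0.3, -0.0, 0.5]
opening: 0.0623
grasp_force: 0.0
```

Call:
play_rows:
  steps:
    - {"fingers": -0.32,"travel": [0,0,0],"angular": [0,0,0]}
    - {"fingers": -0.32,"travel": [0,0,0],"angular": [0,0,0]}
    - {"fingers": -0.32,"travel": [0,0,-0.02],"angular": [0,0,0]}
    - {"fingers": -0.32,"travel": [0,0,-0.02],"angular": [0,0,0]}

```text
time_s: 6.05
position: [0.4263, -0.203, 0.0015]
eef_rot: [180.0, -0.0, -156.2]
force: [0.2, -0.8, -0.6]
opening: 0.0565
grasp_force: 0.0
```

Call:
play_rows:
  steps:
    - {"fingers": -0.32,"travel": [0,0,-0.02],"angular": [0,0,0]}
    - {"fingers": -0.32,"travel": [0,0,-0.02],"angular": [0,0,0]}

```text
time_s: 6.25
position: [0.4263, -0.203, -0.0006]
eef_rot: [180.0, -0.0, -156.2]
force: [-0.1, 0.6, 0.0]
opening: 0.0568
grasp_force: 0.0
```

Call:
play_rows:
  steps:
    - {"fingers": -0.32,"travel": [0,0,-0.015],"angular": [0,0,0]}
    - {"fingers": -0.32,"travel": [0,0,-0.015],"angular": [0,0,0]}

```text
time_s: 6.45
position: [0.4263, -0.2031, -0.002]
eef_rot: [180.0, -0.0, -156.2]
force: [-0.7, 1.0, 0.1]
opening: 0.0565
grasp_force: 0.0
```

Call:
play_rows:
  steps:
    - {"fingers": -0.32,"travel": [0,0,-0.015],"angular": [0,0,0]}
    - {"fingers": -0.32,"travel": [0,0,-0.015],"angular": [0,0,0]}

```text
time_s: 6.65
position: [0.4264, -0.2031, -0.0034]
eef_rot: [180.0, -0.0, -156.2]
force: [-0.3, 0.0, 0.2]
opening: 0.0566
grasp_force: 0.0
```

Run:
```python
from h import *
p=vision.get_image("wrist"); save(p,"w3.png",crop=(120,100,390,300),scale=2.8)
```

```text
(no output)
```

View pics/w3.png

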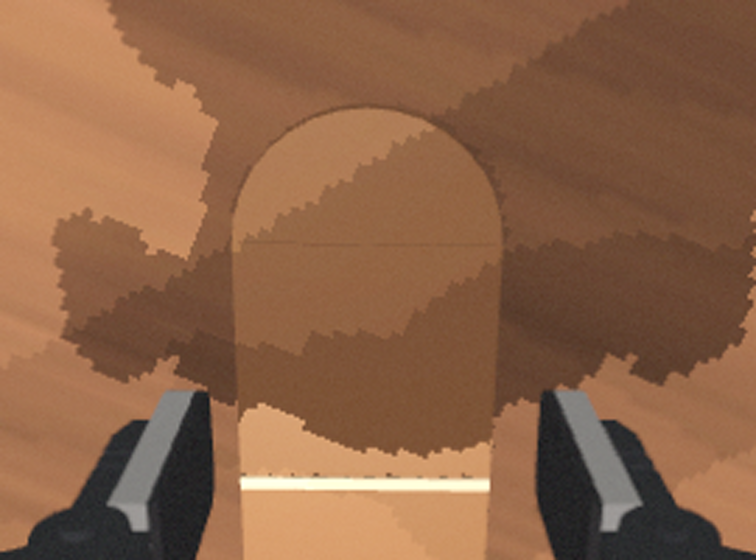

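The plate lies centred between the pads, with the fingertips still just above the bench. One more step down, then close.

Call:
play_rows:
  steps:
    - {"fingers": -0.32,"travel": [0,0,-0.01],"angular": [0,0,0]}
    - {"fingers": 0.0,"travel": [0,0,-0.01],"angular": [0,0,0]}
    - {"fingers": 0.2,"travel": [0,0,-0.01],"angular": [0,0,0]}
    - {"fingers": 0.2,"travel": [0,0,-0.01],"angular": [0,0,0]}
    - {"fingers": 0.2,"travel": [0,0,-0.01],"angular": [0,0,0]}

```text
time_s: 7.2
position: [0.4265, -0.2031, -0.0043]
eef_rot: [-180.0, 0.0, -156.2]
force: [-0.4, -0.9, 0.1]
opening: 0.0341
grasp_force: 0.0
```

Run:
```python
from h import *
s=status.state(); print(s["opening"],s["force"])
p=vision.get_image("wrist"); save(p,"w4.png",crop=(120,100,390,300),scale=2.8)
p=vision.get_image("scene")
uv=proj(p,s["position"])[0]; print(uv); u,v=uv.astype(int)
save(p,"s4.png",crop=(u-30,v-35,u+30,v+15),scale=8)
```

```text
0.03414820662057497 [-0.38698109 -0.87004184  0.07050447]
[212.24406837 231.12876374]
```

View pics/w4.png

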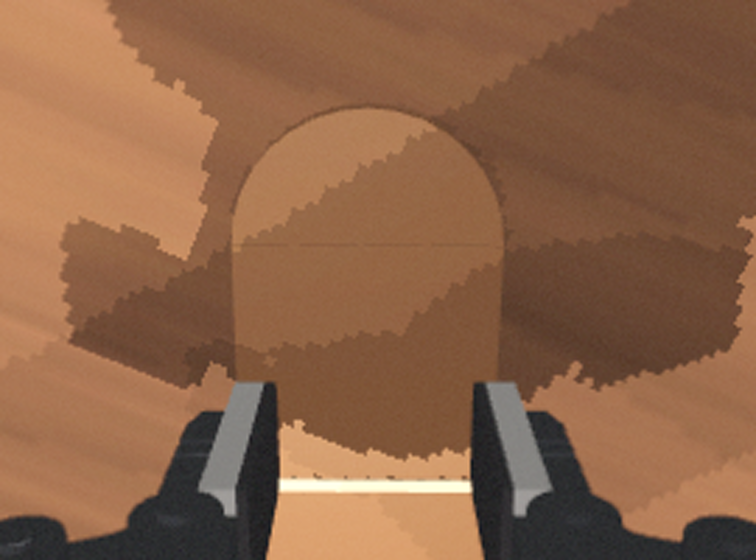

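The fingers closed above the plate, so the tips stand higher than I assumed. Reopening and probing down for contact.

Call:
play_rows:
  steps:
    - {"fingers": -0.32,"travel": [0,0,0],"angular": [0,0,0]}
    - {"fingers": -0.32,"travel": [0,0,0],"angular": [0,0,0]}
    - {"fingers": -0.32,"travel": [0,0,-0.02],"angular": [0,0,0]}
    - {"fingers": -0.32,"travel": [0,0,-0.02],"angular": [0,0,0]}

```text
time_s: 7.7
position: [0.4263, -0.203, -0.0065]
eef_rot: [180.0, -0.0, -156.2]
force: [0.7, -1.1, 0.6]
opening: 0.0563
grasp_force: 0.0
```

Call:
play_rows:
  steps:
    - {"fingers": -0.32,"travel": [0,0,-0.015],"angular": [0,0,0]}
    - {"fingers": -0.32,"travel": [0,0,-0.015],"angular": [0,0,0]}

```text
time_s: 7.9
position: [0.4263, -0.203, -0.008]
eef_rot: [180.0, -0.0, -156.2]
force: [-0.0, 0.1, -0.9]
opening: 0.0561
grasp_force: 0.0
```

Call:
play_rows:
  steps:
    - {"fingers": -0.32,"travel": [0,0,-0.015],"angular": [0,0,0]}
    - {"fingers": -0.32,"travel": [0,0,-0.015],"angular": [0,0,0]}

```text
time_s: 8.1
position: [0.4264, -0.203, -0.0094]
eef_rot: [180.0, -0.0, -156.2]
force: [-0.4, 0.5, 0.6]
opening: 0.0563
grasp_force: 0.0
```

Call:
play_rows:
  steps:
    - {"fingers": -0.32,"travel": [0,0,-0.015],"angular": [0,0,0]}
    - {"fingers": -0.32,"travel": [0,0,-0.015],"angular": [0,0,0]}

```text
time_s: 8.3
position: [0.4264, -0.203, -0.011]
eef_rot: [180.0, -0.0, -156.2]
force: [0.2, 0.2, -0.7]
opening: 0.0566
grasp_force: 0.0
```

Call:
play_rows:
  steps:
    - {"fingers": -0.32,"travel": [0,0,-0.01],"angular": [0,0,0]}
    - {"fingers": -0.32,"travel": [0,0,-0.01],"angular": [0,0,0]}

```text
time_s: 8.5
position: [0.4264, -0.203, -0.0119]
eef_rot: [180.0, -0.0, -156.2]
force: [0.2, 0.1, 0.4]
opening: 0.0562
grasp_force: 0.0
```

Run:
```python
from h import *
s=status.state(); print(s["opening"],s["force"])
p=vision.get_image("scene")
save(p,"s5.png",crop=(180,195,250,245),scale=9)
```

```text
0.05619819408961571 [0.21434353 0.12102531 0.36926083]
```

View pics/s5.png

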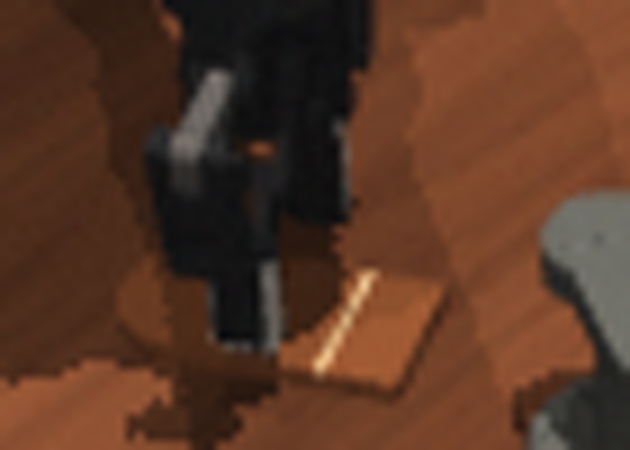

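Call:
play_rows:
  steps:
    - {"fingers": -0.32,"travel": [0,0,-0.015],"angular": [0,0,0]}
    - {"fingers": -0.32,"travel": [0,0,-0.015],"angular": [0,0,0]}

```text
time_s: 8.75
position: [0.4264, -0.203, -0.0134]
eef_rot: [180.0, -0.0, -156.2]
force: [-0.6, -0.1, 0.4]
opening: 0.0565
grasp_force: 0.0
```

Call:
play_rows:
  steps:
    - {"fingers": -0.32,"travel": [0,0,-0.01],"angular": [0,0,0]}
    - {"fingers": -0.32,"travel": [0,0,-0.01],"angular": [0,0,0]}

```text
time_s: 8.95
position: [0.4264, -0.203, -0.0144]
eef_rot: [180.0, -0.0, -156.2]
force: [0.6, 0.2, 0.2]
opening: 0.0563
grasp_force: 0.0
```

Call:
play_rows:
  steps:
    - {"fingers": -0.32,"travel": [0,0,-0.01],"angular": [0,0,0]}
    - {"fingers": -0.32,"travel": [0,0,-0.01],"angular": [0,0,0]}

```text
time_s: 9.15
position: [0.4264, -0.203, -0.0154]
eef_rot: [180.0, -0.0, -156.2]
force: [-0.0, 0.4, -0.2]
opening: 0.0563
grasp_force: 0.0
```

Call:
play_rows:
  steps:
    - {"fingers": 0.0,"travel": [0,0,0],"angular": [0,0,0]}
    - {"fingers": 0.2,"travel": [0,0,0],"angular": [0,0,0]}
    - {"fingers": 0.2,"travel": [0,0,0],"angular": [0,0,0]}
    - {"fingers": 0.2,"travel": [0,0,0],"angular": [0,0,0]}

```text
time_s: 9.55
position: [0.4265, -0.2031, -0.0153]
eef_rot: [-180.0, 0.0, -156.2]
force: [-0.4, -0.3, -0.3]
opening: 0.0344
grasp_force: 0.0
```

Image geometry puts the fingertips about 27 mm behind the reported TCP, which explains the miss. I'm reopening and descending to match.

Call:
play_rows:
  steps:
    - {"fingers": -0.32,"travel": [0,0,0],"angular": [0,0,0]}
    - {"fingers": -0.32,"travel": [0,0,0],"angular": [0,0,0]}
    - {"fingers": -0.32,"travel": [0,0,-0.03],"angular": [0,0,0]}
    - {"fingers": -0.32,"travel": [0,0,-0.05],"angular": [0,0,0]}
    - {"fingers": -0.32,"travel": [0,0,-0.05],"angular": [0,0,0]}

```text
time_s: 10.05
position: [0.4262, -0.203, -0.0207]
eef_rot: [180.0, -0.0, -156.2]
force: [1.0, 0.1, 0.3]
opening: 0.0566
grasp_force: 0.0
```

Call:
play_rows:
  steps:
    - {"fingers": -0.32,"travel": [0,0,-0.015],"angular": [0,0,0]}
    - {"fingers": -0.32,"travel": [0,0,-0.015],"angular": [0,0,0]}

```text
time_s: 10.25
position: [0.4264, -0.2031, -0.0219]
eef_rot: [180.0, -0.0, -156.2]
force: [-0.5, 0.7, 1.5]
opening: 0.0566
grasp_force: 0.0
```

Call:
play_rows:
  steps:
    - {"fingers": -0.32,"travel": [0,0,-0.015],"angular": [0,0,0]}
    - {"fingers": -0.32,"travel": [0,0,-0.015],"angular": [0,0,0]}

```text
time_s: 10.45
position: [0.4264, -0.203, -0.0234]
eef_rot: [180.0, -0.0, -156.2]
force: [0.2, 0.4, 0.2]
opening: 0.0563
grasp_force: 0.0
```

Call:
play_rows:
  steps:
    - {"fingers": -0.32,"travel": [0,0,-0.01],"angular": [0,0,0]}
    - {"fingers": 0.0,"travel": [0,0,-0.01],"angular": [0,0,0]}
    - {"fingers": 0.1,"travel": [0,0,-0.01],"angular": [0,0,0]}
    - {"fingers": 0.1,"travel": [0,0,-0.01],"angular": [0,0,0]}
    - {"fingers": 0.1,"travel": [0,0,-0.01],"angular": [0,0,0]}

```text
time_s: 10.95
position: [0.4265, -0.2031, -0.0238]
eef_rot: [180.0, 0.0, -156.2]
force: [-3.9, 1.4, 10.3]
opening: 0.0473
grasp_force: 59.8
```

Forepart gripped: 59.8 N on the pads, opening 47 mm. Now lift and carry it above the board.

Call:
play_rows:
  steps:
    - {"fingers": 0.3,"travel": [0,0,0.3],"angular": [0,0,0]}
    - {"fingers": 0.3,"travel": [0,0,0.7],"angular": [0,0,0]}
    - {"fingers": 0.3,"travel": [0,0,1.0],"angular": [0,0,0]}
    - {"fingers": 0.3,"travel": [0,0,1.0],"angular": [0,0,0]}

```text
time_s: 11.35
position: [0.429, -0.2039, 0.0792]
eef_rot: [-179.8, 0.3, -156.2]
force: [1.1, 0.6, -1.1]
opening: 0.0466
grasp_force: 61.6
```

Call:
play_rows:
  steps:
    - {"fingers": 0.3,"travel": [0.2,0.35,0.3],"angular": [0,0,-0.09]}
    - {"fingers": 0.3,"travel": [0.44,0.75,0.5],"angular": [0,0,-0.18]}
    - {"fingers": 0.3,"travel": [0.44,0.75,0.5],"angular": [0,0,-0.18]}
    - {"fingers": 0.3,"travel": [0.44,0.75,0.5],"angular": [0,0,-0.18]}

```text
time_s: 11.75
position: [0.4718, -0.1258, 0.1258]
eef_rot: [180.0, 0.1, -172.2]
force: [0.6, -0.3, -0.4]
opening: 0.0469
grasp_force: 61.8
```

Call:
play_rows:
  steps:
    - {"fingers": 0.3,"travel": [0.2,0.35,0],"angular": [0,0,-0.09]}
    - {"fingers": 0.3,"travel": [0.44,0.75,0],"angular": [0,0,-0.188]}
    - {"fingers": 0.3,"travel": [0.44,0.75,0],"angular": [0,0,-0.188]}
    - {"fingers": 0.3,"travel": [0.44,0.75,0],"angular": [0,0,-0.188]}

```text
time_s: 12.15
position: [0.5138, -0.0533, 0.1244]
eef_rot: [-179.9, -0.1, 170.9]
force: [-0.4, -1.7, -1.1]
opening: 0.0467
grasp_force: 61.8
```

Call:
play_rows:
  steps:
    - {"fingers": 0.3,"travel": [0,0.38,0],"angular": [0,0,0]}
    - {"fingers": 0.3,"travel": [0,0.76,0],"angular": [0,0,0]}
    - {"fingers": 0.3,"travel": [0,0.76,0],"angular": [0,0,0]}
    - {"fingers": 0.3,"travel": [0,0.76,0],"angular": [0,0,0]}

```text
time_s: 12.55
position: [0.5137, 0.0218, 0.1251]
eef_rot: [-180.0, -0.1, 170.8]
force: [0.1, -0.8, -1.1]
opening: 0.047
grasp_force: 61.9
```

Run:
```python
from h import *
s=status.state(); print(s["time_s"],s["position"].round(4),s["eef_rot"].round(2),s["opening"],s["grasp_force"],s["force"].round(1))
p=vision.get_image("wrist"); save(p,"w6.png",scale=1.5)
np.savez("w6.npz",**{k:np.array(p[k]) for k in("K","k1","pose")})
```

```text
12.55 [0.5137 0.0218 0.1251] [-1.7996e+02 -5.0000e-02  1.7081e+02] 0.04695473134790124 61.866034269332886 [ 0.1 -0.8 -1.1]
```

View pics/w6.png

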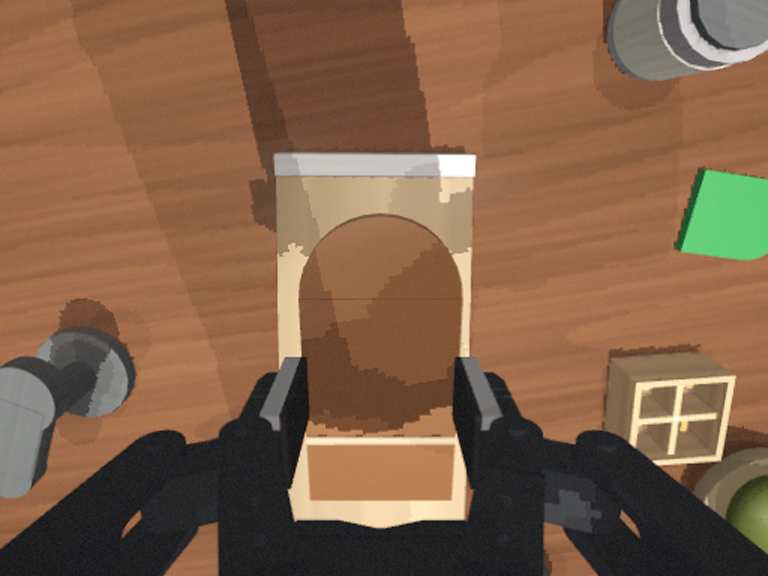

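Plate held level and straight, with its toe at (380,214). The strip's inner edge runs (277,177) to (474,177). Checking the geometry numerically.

```bash
cat > m3.py <<'E'
from fit import *
p={k:np.load("w6.npz")[k] for k in("K","k1","pose")}
f=lambda c:(np.array(c,float)+.5)/1.5-.5
E=onz(p,f([[277,177],[474,177]]),.022); print("foot",E.round(4),"w",np.linalg.norm(E[0]-E[1]).round(4),"yaw",np.degrees(np.arctan2(*(E[0]-E[1])[[0,1]]*[1,-1])))
m=E.mean(0)[:2]; a=np.radians(-9.28);u=np.array([np.cos(a),np.sin(a)])
print("origin from foot",m+.12*u, "fit foot",np.array([.5752,.0127])-.12*u)
z=.125+.0238+.007
T=onz(p,f([[380,214],[299,300],[463,300],[306,440],[456,440]]),z); print(T.round(4),np.linalg.norm(T[1]-T[2]),np.linalg.norm(T[3]-T[4]))
E
python3 m3.py
```

```text
foot [[ 0.4488 -0.0249  0.022 ]
 [ 0.4664  0.0831  0.022 ]] w 0.1094 yaw -9.237301952042431
origin from foot [0.57602979 0.00976751] fit foot [0.45677055 0.03205112]
[[ 0.4586  0.0315  0.1558]
 [ 0.4804  0.0031  0.1558]
 [ 0.4884  0.0522  0.1558]
 [ 0.5293 -0.0051  0.1558]
 [ 0.5374  0.0445  0.1558]] 0.049759125513026504 0.05029226537973727
```

Call:
play_rows:
  steps:
    - {"fingers": 0.3,"travel": [0.02,-0.01,-0.2],"angular": [-0.011,-0.066,0]}
    - {"fingers": 0.3,"travel": [0.043,-0.027,-0.5],"angular": [-0.0216,-0.132,0]}
    - {"fingers": 0.3,"travel": [0.043,-0.027,-0.85],"angular": [-0.0216,-0.132,0]}
    - {"fingers": 0.3,"travel": [0.043,-0.027,-0.85],"angular": [-0.0216,-0.132,0]}
    - {"fingers": 0.3,"travel": [0.043,-0.027,-0.85],"angular": [-0.0216,-0.132,0]}

```text
time_s: 13.1
position: [0.519, 0.0184, 0.0413]
eef_rot: [-179.9, 12.0, 170.6]
force: [0.8, 0.2, -0.1]
opening: 0.0467
grasp_force: 62.0
```

Call:
play_rows:
  steps:
    - {"fingers": 0.3,"travel": [0,0,-0.15],"angular": [0,0,0]}
    - {"fingers": 0.3,"travel": [0,0,-0.24],"angular": [0,0,0]}
    - {"fingers": 0.3,"travel": [0,0,-0.24],"angular": [0,0,0]}

```text
time_s: 13.4
position: [0.5191, 0.0196, 0.0169]
eef_rot: [-180.0, 12.0, 170.7]
force: [-0.4, 0.4, -0.8]
opening: 0.0468
grasp_force: 62.0
```

Call:
play_rows:
  steps:
    - {"fingers": 0.3,"travel": [0,0,-0.015],"angular": [0,0,0]}
    - {"fingers": 0.3,"travel": [0,0,-0.015],"angular": [0,0,0]}

```text
time_s: 13.6
position: [0.5193, 0.0201, 0.0158]
eef_rot: [180.0, 12.1, 170.7]
force: [-0.8, -1.1, 0.2]
opening: 0.0467
grasp_force: 62.0
```

Call:
play_rows:
  steps:
    - {"fingers": 0.3,"travel": [0,0,-0.015],"angular": [0,0,0]}
    - {"fingers": 0.3,"travel": [0,0,-0.015],"angular": [0,0,0]}

```text
time_s: 13.8
position: [0.5189, 0.0203, 0.0139]
eef_rot: [180.0, 12.0, 170.7]
force: [-1.3, 0.9, -0.8]
opening: 0.0472
grasp_force: 62.0
```

Call:
play_rows:
  steps:
    - {"fingers": 0.3,"travel": [0,0,-0.015],"angular": [0,0,0]}
    - {"fingers": 0.3,"travel": [0,0,-0.015],"angular": [0,0,0]}

```text
time_s: 14.0
position: [0.5187, 0.0202, 0.0121]
eef_rot: [-180.0, 12.0, 170.7]
force: [0.3, -0.6, -0.7]
opening: 0.0465
grasp_force: 62.0
```

Call:
play_rows:
  steps:
    - {"fingers": 0.3,"travel": [0,0,-0.01],"angular": [0,0,0]}
    - {"fingers": 0.3,"travel": [0,0,-0.01],"angular": [0,0,0]}

```text
time_s: 14.2
position: [0.5187, 0.0202, 0.0111]
eef_rot: [-180.0, 12.0, 170.7]
force: [-0.1, -0.3, -0.1]
opening: 0.047
grasp_force: 62.0
```

Call:
play_rows:
  steps:
    - {"fingers": 0.3,"travel": [0,0,-0.008],"angular": [0,0,0]}
    - {"fingers": 0.3,"travel": [0,0,-0.008],"angular": [0,0,0]}

```text
time_s: 14.4
position: [0.5188, 0.0202, 0.0108]
eef_rot: [180.0, 12.0, 170.7]
force: [-5.7, 0.4, 10.2]
opening: 0.0471
grasp_force: 64.2
```

Contact with the board where predicted. I'll ease off slightly and slide down against the strip.

Call:
play_rows:
  steps:
    - {"fingers": 0.3,"travel": [0,0,0.008],"angular": [0,0,0]}
    - {"fingers": 0.3,"travel": [-0.02,0.003,0.003],"angular": [0,0,0]}
    - {"fingers": 0.3,"travel": [-0.02,0.003,0.003],"angular": [0,0,0]}

```text
time_s: 14.7
position: [0.5163, 0.0205, 0.0105]
eef_rot: [-180.0, 12.0, 170.7]
force: [-0.3, 0.2, -1.0]
opening: 0.0469
grasp_force: 62.0
```

Call:
play_rows:
  steps:
    - {"fingers": 0.3,"travel": [-0.01,0.0015,-0.002],"angular": [0,0,0]}
    - {"fingers": 0.3,"travel": [-0.01,0.0015,-0.002],"angular": [0,0,0]}

```text
time_s: 14.9
position: [0.5161, 0.0207, 0.0107]
eef_rot: [180.0, 12.1, 170.7]
force: [0.7, 0.2, -0.4]
opening: 0.047
grasp_force: 62.0
```

Call:
play_rows:
  steps:
    - {"fingers": 0.3,"travel": [-0.01,0.0015,-0.002],"angular": [0,0,0]}
    - {"fingers": 0.3,"travel": [-0.01,0.0015,-0.002],"angular": [0,0,0]}

```text
time_s: 15.1
position: [0.5158, 0.0208, 0.0109]
eef_rot: [180.0, 12.1, 170.7]
force: [3.3, -1.5, 0.6]
opening: 0.0467
grasp_force: 62.0
```

Call:
play_rows:
  steps:
    - {"fingers": 0.3,"travel": [-0.002,0,-0.008],"angular": [0,0,0]}
    - {"fingers": 0.3,"travel": [-0.002,0,-0.008],"angular": [0,0,0]}

```text
time_s: 15.3
position: [0.5158, 0.0208, 0.0103]
eef_rot: [180.0, 12.2, 170.7]
force: [4.0, -0.7, 4.2]
opening: 0.0465
grasp_force: 62.8
```

Call:
play_rows:
  steps:
    - {"fingers": -0.3,"travel": [-0.002,0,0],"angular": [0,0,0]}
    - {"fingers": -0.3,"travel": [-0.002,0,0],"angular": [0,0,0]}
    - {"fingers": -0.3,"travel": [-0.002,0,0],"angular": [0,0,0]}
    - {"fingers": -0.4,"travel": [-0.04,0,0.2],"angular": [0,0,0]}
    - {"fingers": -0.4,"travel": [-0.12,0.01,0.6],"angular": [0,0,0]}
    - {"fingers": -0.4,"travel": [-0.2,0.03,1.0],"angular": [0.0216,0.132,0]}
    - {"fingers": -0.4,"travel": [-0.2,0.03,1.0],"angular": [0.0216,0.132,0]}
    - {"fingers": -0.4,"travel": [-0.2,0.03,1.0],"angular": [0.0216,0.132,0]}

```text
time_s: 16.1
position: [0.4966, 0.024, 0.1108]
eef_rot: [180.0, 0.1, 170.7]
force: [1.0, -0.9, -0.4]
opening: 0.0596
grasp_force: 0.0
```

Run:
```python
from h import *
s=status.state(); print(s["time_s"],s["position"].round(4),s["eef_rot"].round(2),s["opening"])
p=vision.get_image("wrist"); save(p,"w7.png",scale=1.5)
np.savez("w7.npz",**{k:np.array(p[k]) for k in("K","k1","pose")})
```

```text
16.1 [0.4966 0.024  0.1108] [1.7997e+02 7.0000e-02 1.7070e+02] 0.05960717569004391
```

View pics/w7.png

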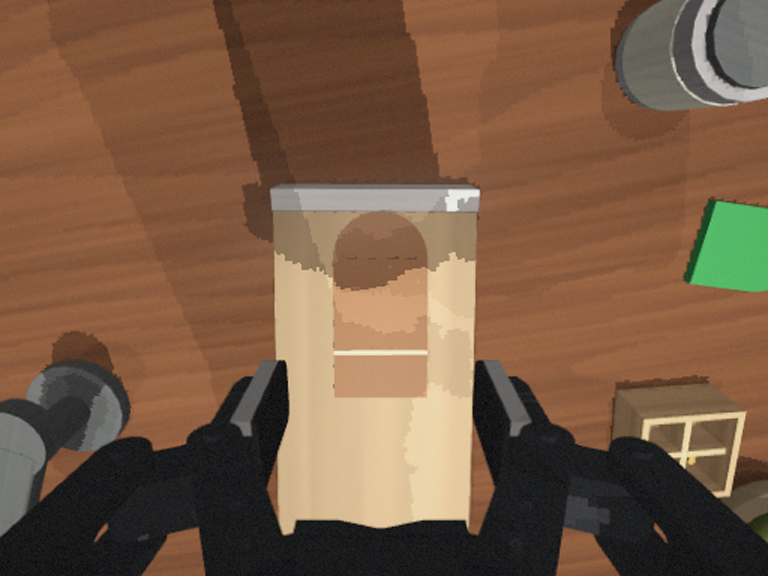

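The forepart is flat against the strip, but its middle (381) sits about 3 mm right of the board middle (375). I'm re-gripping to shift it 3 mm.

Call:
play_rows:
  steps:
    - {"fingers": -0.4,"travel": [0.1,-0.02,-0.4],"angular": [-0.0216,-0.132,0]}
    - {"fingers": -0.4,"travel": [0.15,-0.02,-0.8],"angular": [-0.0216,-0.132,0]}
    - {"fingers": -0.4,"travel": [0.2,-0.03,-0.99],"angular": [-0.0216,-0.132,0]}
    - {"fingers": -0.4,"travel": [0.2,-0.03,-0.99],"angular": [-0.0216,-0.132,0]}
    - {"fingers": 0.1,"travel": [0.2,-0.03,-0.99],"angular": [-0.0216,-0.132,0]}
    - {"fingers": 0.1,"travel": [0.2,-0.03,-0.99],"angular": [-0.0216,-0.132,0]}
    - {"fingers": 0.1,"travel": [0.2,-0.03,-0.99],"angular": [-0.0216,-0.132,0]}

```text
time_s: 16.85
position: [0.5156, 0.021, 0.0117]
eef_rot: [179.9, 12.1, 170.7]
force: [0.1, -0.1, 0.3]
opening: 0.0465
grasp_force: 61.4
```

Call:
play_rows:
  steps:
    - {"fingers": 0.1,"travel": [0,0,0.007],"angular": [0,0,0]}
    - {"fingers": 0.1,"travel": [-0.005,-0.03,0.007],"angular": [0,0,0]}
    - {"fingers": 0.1,"travel": [-0.005,-0.03,0.007],"angular": [0,0,0]}
    - {"fingers": 0.1,"travel": [-0.008,-0.03,-0.002],"angular": [0,0,0]}
    - {"fingers": 0.1,"travel": [-0.008,-0.03,-0.002],"angular": [0,0,0]}

```text
time_s: 17.35
position: [0.5141, 0.0176, 0.0107]
eef_rot: [180.0, 12.1, 170.7]
force: [-3.7, -1.5, 9.2]
opening: 0.0463
grasp_force: 63.7
```

Call:
play_rows:
  steps:
    - {"fingers": -0.3,"travel": [0,0,0],"angular": [0,0,0]}
    - {"fingers": -0.3,"travel": [0,0,0],"angular": [0,0,0]}
    - {"fingers": -0.3,"travel": [0,0,0],"angular": [0,0,0]}
    - {"fingers": -0.4,"travel": [-0.04,0,0.2],"angular": [0,0,0]}
    - {"fingers": -0.4,"travel": [-0.12,0.01,0.6],"angular": [0,0,0]}
    - {"fingers": -0.4,"travel": [-0.2,0.03,1.0],"angular": [0.0216,0.132,0]}
    - {"fingers": -0.4,"travel": [-0.2,0.03,1.0],"angular": [0.0216,0.132,0]}
    - {"fingers": -0.4,"travel": [-0.2,0.03,1.0],"angular": [0.0216,0.132,0]}

```text
time_s: 18.15
position: [0.4963, 0.021, 0.1119]
eef_rot: [180.0, 0.1, 170.7]
force: [0.5, 0.1, -0.4]
opening: 0.0598
grasp_force: 0.0
```

```bash
cat > m4.py <<'E'
import sys
from fit import *
s=status.state(); print(s["time_s"],s["position"].round(4),s["eef_rot"].round(2),s["opening"])
p=vision.get_image("wrist"); cv2.imwrite("raw_%s.png"%sys.argv[1],p["frame"][:,:,::-1])
np.savez("%s.npz"%sys.argv[1],**{k:np.array(p[k]) for k in("K","k1","pose","frame")})
f=p["frame"].astype(int); hsv=cv2.cvtColor(p["frame"],cv2.COLOR_RGB2HSV)
ms=vision.masks_of(p,"forepart"); b=vision.masks_of(p,"sloping_board")
if ms: print("fore",ms[0]["rect"])
if b: print("board",b[0]["rect"])
for r in (175,200,220,240,255):
    g=cv2.GaussianBlur(p["frame"],(3,3),0)[r].astype(int); d=np.abs(g[2:]-g[:-2]).sum(1); 
    k=[i+1 for i in range(150,350) if d[i]>40 and d[i]==d[max(0,i-3):i+4].max()]; print(r,k)
E
python3 m4.py a8
```

```text
18.15 [0.4963 0.021  0.1119] [1.7996e+02 1.3000e-01 1.7070e+02] 0.05983052734977854
board [185.3, 122.0, 318.9, 354.7]
175 [186, 196, 201, 217, 222, 284, 291, 320]
200 [187, 222, 284, 319]
220 [187, 221, 284, 319]
240 [190, 222, 284, 318]
255 [156, 166, 178, 192, 222, 284, 316, 328, 341, 350]
```

The forepart is now centred: board 187..319, plate 222..284, both with mid 253. Checking the longitudinal fit from that frame, then off to the waist piece.

Call:
play_rows:
  steps:
    - {"fingers": -0.4,"travel": [0,-0.4,0.3],"angular": [0,0,-0.05]}
    - {"fingers": -0.4,"travel": [-0.2,-0.9,0.4],"angular": [0,0,-0.09]}
    - {"fingers": -0.4,"travel": [-0.2,-0.9,0.4],"angular": [0,0,-0.09]}
    - {"fingers": -0.4,"travel": [-0.2,-0.9,0.4],"angular": [0,0,-0.09]}

```text
time_s: 18.7
position: [0.4725, -0.0701, 0.1495]
eef_rot: [180.0, -0.0, 162.5]
force: [0.7, 1.0, -0.7]
opening: 0.0597
grasp_force: 0.0
```

Call:
play_rows:
  steps:
    - {"fingers": -0.4,"travel": [-0.1,-0.45,0],"angular": [0,0,0]}
    - {"fingers": -0.4,"travel": [-0.2,-0.92,0],"angular": [0,0,0]}
    - {"fingers": -0.4,"travel": [-0.2,-0.92,0],"angular": [0,0,0]}
    - {"fingers": -0.4,"travel": [-0.2,-0.92,0],"angular": [0,0,0]}

```text
time_s: 19.1
position: [0.4533, -0.1605, 0.1493]
eef_rot: [-180.0, -0.1, 162.6]
force: [0.2, 0.8, -0.0]
opening: 0.0601
grasp_force: 0.0
```

Call:
play_rows:
  steps:
    - {"fingers": -0.4,"travel": [-0.1,-0.45,0],"angular": [0,0,0]}
    - {"fingers": -0.4,"travel": [-0.2,-0.92,0],"angular": [0,0,0]}
    - {"fingers": -0.4,"travel": [-0.2,-0.92,0],"angular": [0,0,0]}
    - {"fingers": -0.4,"travel": [-0.2,-0.92,0],"angular": [0,0,0]}

```text
time_s: 19.5
position: [0.434, -0.2521, 0.1495]
eef_rot: [-180.0, -0.1, 162.7]
force: [-0.1, 0.3, 0.0]
opening: 0.0596
grasp_force: 0.0
```

Call:
play_rows:
  steps:
    - {"fingers": -0.4,"travel": [-0.1,-0.45,-0.3],"angular": [0,0,0]}
    - {"fingers": -0.4,"travel": [-0.19,-0.92,-0.5],"angular": [0,0,0]}
    - {"fingers": -0.4,"travel": [-0.19,-0.92,-0.5],"angular": [0,0,0]}
    - {"fingers": -0.4,"travel": [-0.19,-0.92,-0.5],"angular": [0,0,0]}

```text
time_s: 19.9
position: [0.4143, -0.3444, 0.0987]
eef_rot: [-180.0, -0.2, 162.6]
force: [0.7, -0.4, 0.0]
opening: 0.0595
grasp_force: 0.0
```

```bash
python3 m2.py waist_piece .4168 -.3453 -17 w9.png
cat > m5.py <<'E'
from fit import *
p={k:np.load("a8.npz")[k] for k in("K","k1","pose","frame")}
B=np.array([.5750,.0077]);a=np.radians(-9.28);u=np.array([np.cos(a),np.sin(a)]);v=np.array([-u[1],u[0]])
def bx(uv,dz):
    o,d=ray(p,uv); n=np.array([-.2131*u[0],-.2131*u[1],1]); c=np.array([*B,.022+.2131*.12+dz])
    X=(o+d*(((c-o)@n)/(d@n))[:,None]); r=X[:,:2]-B; return np.c_[r@u,r@v].round(4)
g=cv2.GaussianBlur(p["frame"],(3,3),0)[:,230:276].astype(float).mean(1)
d=np.abs(g[2:]-g[:-2]).sum(1); k=[i+1 for i in range(100,300) if d[i]>25 and d[i]==d[max(0,i-3):i+4].max()]
for r in k: print(r,"surf",bx([[253,r]],0),"top",bx([[253,r]],.00716))
E
python3 m5.py
```

```text
19.9 [ 0.4143 -0.3444  0.0987] [-179.97   -0.19  162.59] 0.05954728006239671 [ 0.7 -0.4  0. ]
waist_piece 0.59 [ 0.4173 -0.3462] -18.8 iou 0.982 [225.9, 144.4, 278.9, 233.0]
125 surf [[-0.1312  0.0012]] top [[-0.1319  0.0012]]
139 surf [[-0.1203  0.0012]] top [[-0.1213  0.0012]]
192 surf [[-0.0784  0.0012]] top [[-0.0805  0.0011]]
234 surf [[-0.0442  0.0011]] top [[-0.0472  0.0011]]
265 surf [[-0.0183  0.0011]] top [[-0.022   0.0011]]
```

Call:
play_rows:
  steps:
    - {"fingers": -0.2,"travel": [0.087,-0.037,-0.3],"angular": [0,0,-0.0156]}
    - {"fingers": -0.2,"travel": [0.087,-0.037,-0.7],"angular": [0,0,-0.0156]}
    - {"fingers": -0.2,"travel": [0.087,-0.037,-0.98],"angular": [0,0,-0.0156]}
    - {"fingers": -0.2,"travel": [0.087,-0.037,-0.98],"angular": [0,0,-0.0156]}

```text
time_s: 20.4
position: [0.4235, -0.3446, -0.0001]
eef_rot: [179.9, -0.3, 161.5]
force: [-0.1, 0.2, 0.3]
opening: 0.0512
grasp_force: 0.0
```

Call:
play_rows:
  steps:
    - {"fingers": -0.2,"travel": [0,0,-0.15],"angular": [0,0,0]}
    - {"fingers": -0.2,"travel": [0,0,-0.235],"angular": [0,0,0]}
    - {"fingers": -0.2,"travel": [0,0,-0.235],"angular": [0,0,0]}
    - {"fingers": -0.2,"travel": [0,0,-0.235],"angular": [0,0,0]}

```text
time_s: 20.8
position: [0.424, -0.349, -0.0205]
eef_rot: [-180.0, 0.1, 161.2]
force: [0.7, 0.0, 1.5]
opening: 0.0515
grasp_force: 0.0
```

Call:
play_rows:
  steps:
    - {"fingers": -0.2,"travel": [0,0,-0.02],"angular": [0,0,0]}
    - {"fingers": -0.2,"travel": [0,0,-0.02],"angular": [0,0,0]}

```text
time_s: 21.0
position: [0.4237, -0.349, -0.0229]
eef_rot: [180.0, 0.0, 161.2]
force: [0.3, -0.2, -0.7]
opening: 0.0511
grasp_force: 0.0
```

Call:
play_rows:
  steps:
    - {"fingers": 0.1,"travel": [0,0,0],"angular": [0,0,0]}
    - {"fingers": 0.3,"travel": [0,0,0],"angular": [0,0,0]}
    - {"fingers": 0.3,"travel": [0,0,0],"angular": [0,0,0]}
    - {"fingers": 0.3,"travel": [0,0,0],"angular": [0,0,0]}

```text
time_s: 21.4
position: [0.4237, -0.349, -0.0224]
eef_rot: [180.0, 0.0, 161.2]
force: [-1.5, 1.8, 10.8]
opening: 0.0388
grasp_force: 59.1
```

Call:
play_rows:
  steps:
    - {"fingers": 0.4,"travel": [0,0,0.3],"angular": [0,0,0]}
    - {"fingers": 0.4,"travel": [0,0,0.7],"angular": [0,0,0]}
    - {"fingers": 0.4,"travel": [0,0,1.0],"angular": [0,0,0]}
    - {"fingers": 0.4,"travel": [0,0,1.0],"angular": [0,0,0]}

```text
time_s: 21.8
position: [0.4253, -0.3507, 0.0806]
eef_rot: [-180.0, 0.3, 161.2]
force: [0.3, 0.1, -0.7]
opening: 0.0389
grasp_force: 60.3
```

Call:
play_rows:
  steps:
    - {"fingers": 0.4,"travel": [0.19,0.45,0.2],"angular": [0,0,0.05]}
    - {"fingers": 0.4,"travel": [0.38,0.89,0.4],"angular": [0,0,0.1056]}
    - {"fingers": 0.4,"travel": [0.38,0.89,0.4],"angular": [0,0,0.1056]}
    - {"fingers": 0.4,"travel": [0.38,0.89,0.4],"angular": [0,0,0.1056]}

```text
time_s: 22.2
position: [0.4625, -0.258, 0.1167]
eef_rot: [180.0, 0.0, 170.9]
force: [-0.3, -0.4, 0.3]
opening: 0.0389
grasp_force: 60.5
```

Call:
play_rows:
  steps:
    - {"fingers": 0.4,"travel": [0.19,0.45,0],"angular": [0,0,0]}
    - {"fingers": 0.4,"travel": [0.38,0.89,0],"angular": [0,0,0]}
    - {"fingers": 0.4,"travel": [0.38,0.89,0],"angular": [0,0,0]}

```text
time_s: 22.5
position: [0.5012, -0.1656, 0.1156]
eef_rot: [179.9, -0.1, 171.1]
force: [-0.1, -0.1, -0.8]
opening: 0.0385
grasp_force: 60.5
```

Call:
play_rows:
  steps:
    - {"fingers": 0.4,"travel": [0.19,0.45,0],"angular": [0,0,0]}
    - {"fingers": 0.4,"travel": [0.38,0.89,0],"angular": [0,0,0]}
    - {"fingers": 0.4,"travel": [0.38,0.89,0],"angular": [0,0,0]}

```text
time_s: 22.8
position: [0.5392, -0.0764, 0.1156]
eef_rot: [180.0, -0.1, 171.1]
force: [0.6, -0.1, -0.3]
opening: 0.0388
grasp_force: 60.5
```

Call:
play_rows:
  steps:
    - {"fingers": 0.4,"travel": [0.19,0.45,0],"angular": [-0.0036,-0.022,0]}
    - {"fingers": 0.4,"travel": [0.37,0.9,0],"angular": [-0.0072,-0.044,0]}
    - {"fingers": 0.4,"travel": [0.37,0.9,0],"angular": [-0.0072,-0.044,0]}
    - {"fingers": 0.4,"travel": [0.37,0.9,0],"angular": [-0.0072,-0.044,0]}

```text
time_s: 23.2
position: [0.574, 0.0076, 0.1159]
eef_rot: [-179.9, 3.9, 170.8]
force: [-0.2, -1.2, -0.6]
opening: 0.0388
grasp_force: 60.6
```

```bash
python3 m4.py a10
python3 - <<'E'
import cv2; f=cv2.imread("raw_a10.png"); cv2.imwrite("pics/w10.png",cv2.resize(f,None,fx=1.5,fy=1.5,interpolation=cv2.INTER_CUBIC))
E
```

```text
23.2 [0.574  0.0076 0.1159] [-179.91    3.94  170.78] 0.03878910105374617
fore [220.2, 20.6, 291.2, 165.3]
board [180.1, 3.9, 330.8, 325.3]
175 [183, 207, 266, 300, 325]
200 [184, 208, 270, 299, 323]
220 [184, 208, 282, 298, 323]
240 [185, 197, 208, 213, 294, 299, 310, 322]
255 [179, 191, 203, 214, 293, 303, 315, 327]
```

View pics/w10.png

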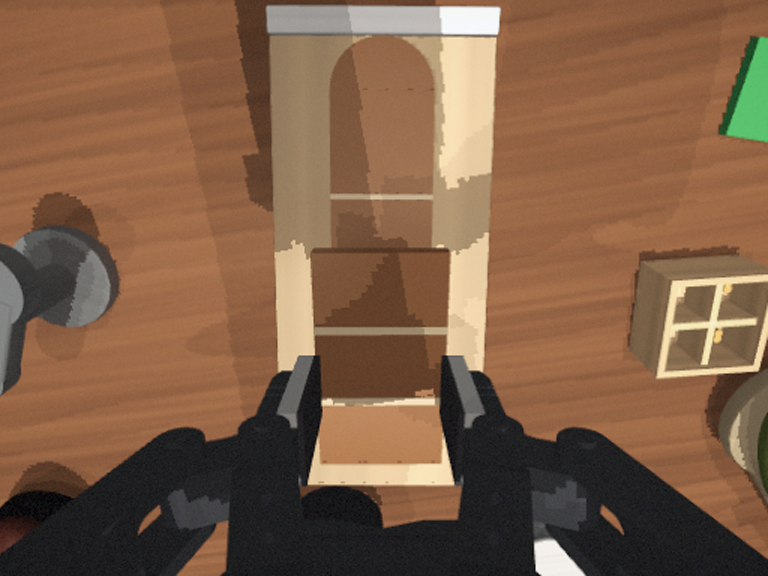

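Waist piece held straight, its axis (253.5) in line with the forepart (254.5). Lowering.

Call:
play_rows:
  steps:
    - {"fingers": 0.4,"travel": [0.005,0,-0.4],"angular": [0,0,0]}
    - {"fingers": 0.4,"travel": [0.005,0,-0.7],"angular": [0,0,0]}
    - {"fingers": 0.4,"travel": [0.005,0,-0.82],"angular": [0,0,0]}
    - {"fingers": 0.4,"travel": [0.005,0,-0.82],"angular": [0,0,0]}
    - {"fingers": 0.4,"travel": [0.005,0,-0.82],"angular": [0,0,0]}

```text
time_s: 23.85
position: [0.5757, 0.0071, 0.0359]
eef_rot: [-180.0, 4.1, 170.6]
force: [0.5, -0.1, 0.2]
opening: 0.0385
grasp_force: 60.5
```

Call:
play_rows:
  steps:
    - {"fingers": 0.4,"travel": [0,0,-0.015],"angular": [0,0,0]}
    - {"fingers": 0.4,"travel": [0,0,-0.015],"angular": [0,0,0]}

```text
time_s: 24.05
position: [0.5758, 0.0083, 0.0344]
eef_rot: [179.9, 4.1, 170.7]
force: [0.2, 0.8, -0.6]
opening: 0.0384
grasp_force: 60.5
```

Call:
play_rows:
  steps:
    - {"fingers": 0.4,"travel": [0,0,-0.01],"angular": [0,0,0]}
    - {"fingers": 0.4,"travel": [0,0,-0.01],"angular": [0,0,0]}

```text
time_s: 24.25
position: [0.5751, 0.0083, 0.0326]
eef_rot: [180.0, 4.0, 170.7]
force: [0.3, 0.2, 0.2]
opening: 0.039
grasp_force: 60.5
```

Call:
play_rows:
  steps:
    - {"fingers": 0.4,"travel": [0,0,-0.01],"angular": [0,0,0]}
    - {"fingers": 0.4,"travel": [0,0,-0.01],"angular": [0,0,0]}

```text
time_s: 24.45
position: [0.5749, 0.0082, 0.0312]
eef_rot: [-180.0, 4.0, 170.7]
force: [-0.5, 0.0, 0.3]
opening: 0.039
grasp_force: 60.5
```

Call:
play_rows:
  steps:
    - {"fingers": 0.4,"travel": [0,0,-0.01],"angular": [0,0,0]}
    - {"fingers": 0.4,"travel": [0,0,-0.01],"angular": [0,0,0]}

```text
time_s: 24.65
position: [0.5749, 0.0081, 0.0302]
eef_rot: [-180.0, 4.0, 170.7]
force: [0.2, -0.3, -0.0]
opening: 0.0389
grasp_force: 60.5
```

Call:
play_rows:
  steps:
    - {"fingers": 0.4,"travel": [0,0,-0.01],"angular": [0,0,0]}
    - {"fingers": 0.4,"travel": [0,0,-0.01],"angular": [0,0,0]}

```text
time_s: 24.85
position: [0.575, 0.0081, 0.0293]
eef_rot: [-180.0, 4.0, 170.7]
force: [-0.0, 0.0, -0.3]
opening: 0.0384
grasp_force: 60.6
```

Run:
```python
from fit import *
s=status.state(); print(s["position"],s["force"])
p=vision.get_image("wrist"); np.savez("a11.npz",**{k:np.array(p[k]) for k in("K","k1","pose","frame")})
save(p,"w11.png",crop=(150,0,360,260),scale=2.3)
```

```text
[0.57502394 0.0080979  0.02927377] [-0.04831303  0.01278387 -0.34075593]
```

View pics/w11.png

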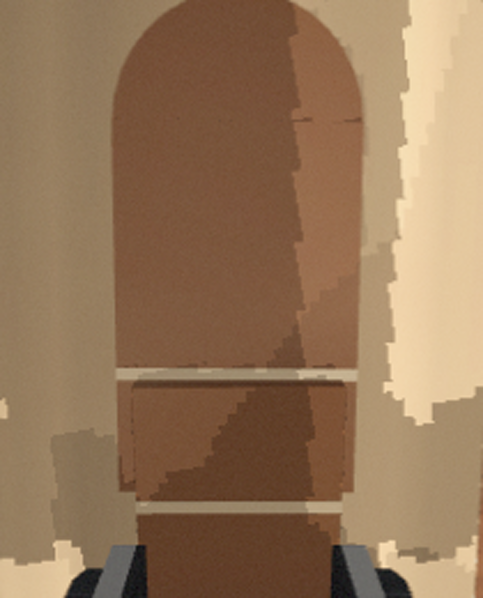

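The waist edge (row 383) meets the scored line (370–380) and is centred. A touch lower, then release.

Call:
play_rows:
  steps:
    - {"fingers": 0.4,"travel": [0,0,-0.008],"angular": [0,0,0]}
    - {"fingers": 0.4,"travel": [0,0,-0.008],"angular": [0,0,0]}

```text
time_s: 25.1
position: [0.5751, 0.0081, 0.029]
eef_rot: [180.0, 4.0, 170.7]
force: [-2.9, 0.5, 7.9]
opening: 0.0388
grasp_force: 62.1
```

Call:
play_rows:
  steps:
    - {"fingers": 0.4,"travel": [0,0,-0.006],"angular": [0,0,0]}
    - {"fingers": 0.4,"travel": [0,0,-0.006],"angular": [0,0,0]}

```text
time_s: 25.3
position: [0.5751, 0.0081, 0.0289]
eef_rot: [180.0, 4.0, 170.7]
force: [-7.7, 0.7, 14.4]
opening: 0.0386
grasp_force: 63.4
```

Call:
play_rows:
  steps:
    - {"fingers": 0.4,"travel": [0,0,0.009],"angular": [0,0,0]}
    - {"fingers": -0.1,"travel": [0,0,0.009],"angular": [0,0,0]}
    - {"fingers": -0.2,"travel": [0,0,0.009],"angular": [0,0,0]}
    - {"fingers": -0.2,"travel": [0,0,0.009],"angular": [0,0,0]}
    - {"fingers": -0.2,"travel": [0,0,0.2],"angular": [0,0,0]}
    - {"fingers": -0.3,"travel": [-0.03,0,0.6],"angular": [0,0,0]}
    - {"fingers": -0.4,"travel": [-0.06,0,0.95],"angular": [0.0072,0.044,0]}
    - {"fingers": -0.4,"travel": [-0.06,0,0.95],"angular": [0.0072,0.044,0]}
    - {"fingers": -0.4,"travel": [-0.06,0,0.95],"angular": [0.0072,0.044,0]}

```text
time_s: 26.2
position: [0.5697, 0.0081, 0.1232]
eef_rot: [180.0, 0.1, 170.7]
force: [0.6, 0.1, -1.1]
opening: 0.0598
grasp_force: 0.0
```

```bash
python3 m4.py a12; sed -e 's/a8/a12/' m5.py > m6.py; python3 m6.py
```

```text
26.2 [0.5697 0.0081 0.1232] [1.7998e+02 1.0000e-01 1.7072e+02] 0.05978599278966425
fore [221.4, 39.5, 290.6, 174.0]
board [188.2, 22.7, 327.0, 332.6]
175 [186, 190, 195, 254, 301, 311, 317, 322]
200 [186, 227, 282, 321]
220 [186, 227, 281, 282, 321]
240 [190, 318]
255 [156, 166, 178, 192, 315, 329, 341]
141 surf [[-0.0449  0.0002]] top [[-0.0459  0.0002]]
177 surf [[-0.0169  0.0002]] top [[-0.0187  0.0002]]
197 surf [[-0.0012  0.0002]] top [[-0.0034  0.0002]]
206 surf [[0.006  0.0002]] top [[0.0035 0.0002]]
237 surf [[0.0309 0.0002]] top [[0.0278 0.0002]]
```

Call:
play_rows:
  steps:
    - {"fingers": -0.4,"travel": [-0.17,0.42,0.1],"angular": [0,0,0.09]}
    - {"fingers": -0.4,"travel": [-0.33,0.85,0.1],"angular": [0,0,0.19]}
    - {"fingers": -0.4,"travel": [-0.33,0.85,0.1],"angular": [0,0,0.19]}
    - {"fingers": -0.4,"travel": [-0.33,0.85,0.1],"angular": [0,0,0.19]}

```text
time_s: 26.75
position: [0.5349, 0.0945, 0.132]
eef_rot: [180.0, -0.1, -172.0]
force: [0.8, -1.0, -0.3]
opening: 0.0599
grasp_force: 0.0
```

Call:
play_rows:
  steps:
    - {"fingers": -0.4,"travel": [-0.17,0.42,0],"angular": [0,0,0.09]}
    - {"fingers": -0.4,"travel": [-0.33,0.85,0],"angular": [0,0,0.187]}
    - {"fingers": -0.4,"travel": [-0.33,0.85,0],"angular": [0,0,0.187]}
    - {"fingers": -0.4,"travel": [-0.33,0.85,0],"angular": [0,0,0.187]}

```text
time_s: 27.15
position: [0.5027, 0.1779, 0.1323]
eef_rot: [-180.0, -0.1, -155.4]
force: [0.6, -0.8, -1.0]
opening: 0.0594
grasp_force: 0.0
```

Call:
play_rows:
  steps:
    - {"fingers": -0.4,"travel": [-0.17,0.42,0],"angular": [0,0,0]}
    - {"fingers": -0.4,"travel": [-0.33,0.85,0],"angular": [0,0,0]}
    - {"fingers": -0.4,"travel": [-0.33,0.85,0],"angular": [0,0,0]}

```text
time_s: 27.45
position: [0.4681, 0.2675, 0.1322]
eef_rot: [179.9, -0.0, -155.1]
force: [-0.6, -0.1, -0.7]
opening: 0.0597
grasp_force: 0.0
```

Call:
play_rows:
  steps:
    - {"fingers": -0.4,"travel": [-0.17,0.42,0],"angular": [0,0,0]}
    - {"fingers": -0.4,"travel": [-0.33,0.83,-0.3],"angular": [0,0,0]}
    - {"fingers": -0.4,"travel": [-0.33,0.83,-0.3],"angular": [0,0,0]}
    - {"fingers": -0.4,"travel": [-0.33,0.83,-0.3],"angular": [0,0,0]}

```text
time_s: 27.85
position: [0.4371, 0.3449, 0.1016]
eef_rot: [-179.9, -0.1, -155.4]
force: [-0.3, -1.6, 0.8]
opening: 0.0598
grasp_force: 0.0
```

```bash
python3 m2.py heel_piece .4381 .3453 24.6 w13.png
```

```text
27.85 [0.4371 0.3449 0.1016] [-1.7987e+02 -1.1000e-01 -1.5542e+02] 0.05982237345075861 [-0.3 -1.6  0.8]
heel_piece 0.9 [0.4376 0.3446] 23.5 iou 0.975 [222.0, 148.0, 284.0, 219.1]
```

Call:
play_rows:
  steps:
    - {"fingers": -0.38,"travel": [-0.032,-0.019,-0.4],"angular": [0,0,-0.012]}
    - {"fingers": -0.38,"travel": [-0.032,-0.019,-0.8],"angular": [0,0,-0.012]}
    - {"fingers": -0.38,"travel": [-0.032,-0.019,-1.0],"angular": [0,0,-0.012]}
    - {"fingers": -0.38,"travel": [-0.032,-0.019,-1.0],"angular": [0,0,-0.012]}

```text
time_s: 28.35
position: [0.4337, 0.341, 0.001]
eef_rot: [-179.9, -0.2, -156.6]
force: [0.2, -0.7, 0.3]
opening: 0.0594
grasp_force: 0.0
```

Call:
play_rows:
  steps:
    - {"fingers": -0.38,"travel": [0,0,-0.15],"angular": [0,0,0]}
    - {"fingers": -0.38,"travel": [0,0,-0.235],"angular": [0,0,0]}
    - {"fingers": -0.38,"travel": [0,0,-0.235],"angular": [0,0,0]}
    - {"fingers": -0.38,"travel": [0,0,-0.235],"angular": [0,0,0]}

```text
time_s: 28.75
position: [0.4342, 0.3444, -0.0201]
eef_rot: [180.0, 0.0, -156.4]
force: [0.4, 0.1, 0.6]
opening: 0.0587
grasp_force: 0.0
```

Call:
play_rows:
  steps:
    - {"fingers": -0.38,"travel": [0,0,-0.02],"angular": [0,0,0]}
    - {"fingers": -0.38,"travel": [0,0,-0.03],"angular": [0,0,0]}
    - {"fingers": -0.38,"travel": [0,0,-0.03],"angular": [0,0,0]}

```text
time_s: 29.05
position: [0.4338, 0.3444, -0.0235]
eef_rot: [180.0, 0.0, -156.4]
force: [-0.1, -0.3, 0.1]
opening: 0.0591
grasp_force: 0.0
```

Call:
play_rows:
  steps:
    - {"fingers": 0.0,"travel": [0,0,0],"angular": [0,0,0]}
    - {"fingers": 0.1,"travel": [0,0,0],"angular": [0,0,0]}
    - {"fingers": 0.1,"travel": [0,0,0],"angular": [0,0,0]}
    - {"fingers": 0.1,"travel": [0,0,0],"angular": [0,0,0]}

```text
time_s: 29.45
position: [0.4338, 0.3444, -0.0228]
eef_rot: [180.0, -0.0, -156.4]
force: [-3.1, -2.5, 10.1]
opening: 0.0466
grasp_force: 59.9
```

Call:
play_rows:
  steps:
    - {"fingers": 0.3,"travel": [0,0,0.3],"angular": [0,0,0]}
    - {"fingers": 0.3,"travel": [0,0,0.7],"angular": [0,0,0]}
    - {"fingers": 0.3,"travel": [0,0,1.0],"angular": [0,0,0]}
    - {"fingers": 0.3,"travel": [0,0,1.0],"angular": [0,0,0]}

```text
time_s: 29.85
position: [0.436, 0.346, 0.0806]
eef_rot: [179.8, 0.3, -156.4]
force: [0.7, 0.9, 0.0]
opening: 0.0465
grasp_force: 61.4
```

Call:
play_rows:
  steps:
    - {"fingers": 0.3,"travel": [0.21,-0.42,0.3],"angular": [0,0,-0.09]}
    - {"fingers": 0.3,"travel": [0.43,-0.85,0.5],"angular": [0,0,-0.18]}
    - {"fingers": 0.3,"travel": [0.43,-0.85,0.5],"angular": [0,0,-0.18]}
    - {"fingers": 0.3,"travel": [0.43,-0.85,0.5],"angular": [0,0,-0.18]}

```text
time_s: 30.25
position: [0.4778, 0.2578, 0.1268]
eef_rot: [180.0, 0.0, -172.8]
force: [0.0, 0.6, -0.4]
opening: 0.0465
grasp_force: 61.6
```

Call:
play_rows:
  steps:
    - {"fingers": 0.3,"travel": [0.21,-0.42,0],"angular": [0,0,-0.09]}
    - {"fingers": 0.3,"travel": [0.43,-0.85,0],"angular": [0,0,-0.186]}
    - {"fingers": 0.3,"travel": [0.43,-0.85,0],"angular": [0,0,-0.186]}
    - {"fingers": 0.3,"travel": [0.43,-0.85,0],"angular": [0,0,-0.186]}

```text
time_s: 30.65
position: [0.5192, 0.1744, 0.1253]
eef_rot: [-179.9, -0.1, 170.7]
force: [0.2, 0.4, -0.6]
opening: 0.0466
grasp_force: 61.6
```

Call:
play_rows:
  steps:
    - {"fingers": 0.3,"travel": [0.21,-0.42,0],"angular": [0,0,0]}
    - {"fingers": 0.3,"travel": [0.43,-0.85,0],"angular": [0,0,0]}
    - {"fingers": 0.3,"travel": [0.43,-0.85,0],"angular": [0,0,0]}

```text
time_s: 30.95
position: [0.5642, 0.0843, 0.1261]
eef_rot: [-179.9, 0.1, 170.4]
force: [0.1, -0.4, -0.1]
opening: 0.0464
grasp_force: 61.6
```

Call:
play_rows:
  steps:
    - {"fingers": 0.3,"travel": [0.21,-0.42,0],"angular": [-0.0031,-0.0188,0]}
    - {"fingers": 0.3,"travel": [0.43,-0.86,0],"angular": [-0.0031,-0.0188,0]}
    - {"fingers": 0.3,"travel": [0.43,-0.86,0],"angular": [-0.0031,-0.0188,0]}
    - {"fingers": 0.3,"travel": [0.43,-0.86,0],"angular": [-0.0031,-0.0188,0]}

```text
time_s: 31.35
position: [0.6056, 0.0039, 0.1254]
eef_rot: [-180.0, 1.6, 170.7]
force: [-0.6, 0.6, 0.3]
opening: 0.0459
grasp_force: 61.6
```

```bash
python3 m4.py a14
```

```text
31.35 [0.6056 0.0039 0.1254] [-179.98    1.63  170.68] 0.04587953416341826
fore [220.5, 0.0, 287.8, 123.8]
board [179.2, 2.0, 325.3, 245.4]
175 [182, 201, 225, 260, 280, 292, 307, 321]
200 [182, 199, 308, 321]
220 [183, 200, 216, 284, 307, 320]
240 [183, 189, 200, 205, 302, 307, 320]
255 [171, 182, 194, 206, 301, 313, 325, 336]
```

Call:
play_rows:
  steps:
    - {"fingers": 0.3,"travel": [0.006,-0.012,-0.3],"angular": [0,0,0]}
    - {"fingers": 0.3,"travel": [0.006,-0.012,-0.6],"angular": [0,0,0]}
    - {"fingers": 0.3,"travel": [0.006,-0.012,-0.8],"angular": [0,0,0]}
    - {"fingers": 0.3,"travel": [0.006,-0.012,-0.8],"angular": [0,0,0]}
    - {"fingers": 0.3,"travel": [0.006,-0.012,-0.8],"angular": [0,0,0]}

```text
time_s: 32.0
position: [0.6063, 0.0034, 0.0467]
eef_rot: [180.0, 1.7, 170.8]
force: [0.8, 0.0, 0.6]
opening: 0.0461
grasp_force: 61.7
```

Call:
play_rows:
  steps:
    - {"fingers": 0.3,"travel": [0,0,-0.025],"angular": [0,0,0]}
    - {"fingers": 0.3,"travel": [0,0,-0.025],"angular": [0,0,0]}
    - {"fingers": 0.3,"travel": [0,0,-0.025],"angular": [0,0,0]}

```text
time_s: 32.3
position: [0.6069, 0.0023, 0.0447]
eef_rot: [180.0, 1.8, 170.6]
force: [0.1, -0.0, -0.0]
opening: 0.0464
grasp_force: 61.7
```

Call:
play_rows:
  steps:
    - {"fingers": 0.3,"travel": [0,0,-0.015],"angular": [0,0,0]}
    - {"fingers": 0.3,"travel": [0,0,-0.015],"angular": [0,0,0]}

```text
time_s: 32.5
position: [0.6064, 0.002, 0.0425]
eef_rot: [180.0, 1.7, 170.6]
force: [-0.2, 0.1, -0.4]
opening: 0.047
grasp_force: 61.7
```

Run:
```python
from fit import *
s=status.state(); print(s["position"],s["force"],s["eef_rot"])
p=vision.get_image("wrist")
save(p,"w15.png",crop=(150,0,360,260),scale=2.3)
```

```text
[0.60637464 0.00204354 0.04245646] [-0.16812236  0.0646791  -0.4227131 ] [179.99399738   1.7174979  170.63218787]
```

View pics/w15.png

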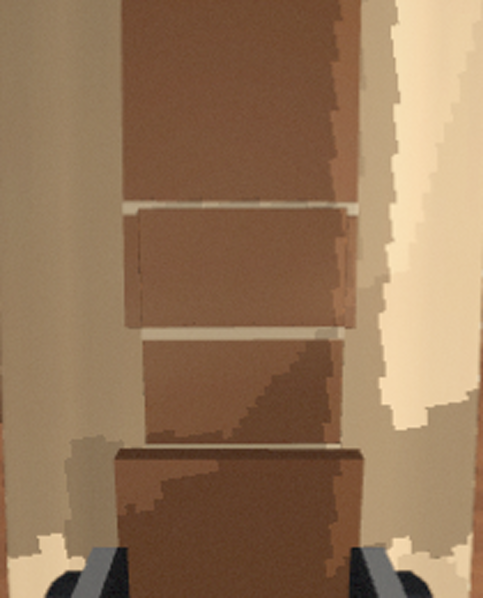

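The heel's edge (row 449) is about to land right on the upper scored line (443–449), and it is centred within about 0.6 mm. Lowering to contact.

Call:
play_rows:
  steps:
    - {"fingers": 0.3,"travel": [0,0.003,-0.015],"angular": [0,0,0]}
    - {"fingers": 0.3,"travel": [0,0.003,-0.015],"angular": [0,0,0]}

```text
time_s: 32.75
position: [0.6063, 0.0024, 0.0407]
eef_rot: [-180.0, 1.7, 170.6]
force: [0.4, 0.7, -0.3]
opening: 0.0464
grasp_force: 61.7
```

Call:
play_rows:
  steps:
    - {"fingers": 0.3,"travel": [0,0,-0.01],"angular": [0,0,0]}
    - {"fingers": 0.3,"travel": [0,0,-0.01],"angular": [0,0,0]}

```text
time_s: 32.95
position: [0.6063, 0.0023, 0.0397]
eef_rot: [-180.0, 1.7, 170.6]
force: [0.6, -0.5, 0.0]
opening: 0.047
grasp_force: 61.7
```

Call:
play_rows:
  steps:
    - {"fingers": 0.3,"travel": [0,0,-0.01],"angular": [0,0,0]}
    - {"fingers": 0.3,"travel": [0,0,-0.01],"angular": [0,0,0]}

```text
time_s: 33.15
position: [0.6063, 0.0023, 0.0388]
eef_rot: [-180.0, 1.7, 170.6]
force: [-0.2, -0.8, -0.4]
opening: 0.0462
grasp_force: 61.7
```

Call:
play_rows:
  steps:
    - {"fingers": 0.3,"travel": [0,0,-0.006],"angular": [0,0,0]}
    - {"fingers": 0.3,"travel": [0,0,-0.006],"angular": [0,0,0]}

```text
time_s: 33.35
position: [0.6063, 0.0023, 0.0382]
eef_rot: [-180.0, 1.7, 170.6]
force: [-0.3, -0.3, 0.3]
opening: 0.0466
grasp_force: 61.7
```

Call:
play_rows:
  steps:
    - {"fingers": 0.3,"travel": [0,0,-0.006],"angular": [0,0,0]}
    - {"fingers": 0.3,"travel": [0,0,-0.006],"angular": [0,0,0]}

```text
time_s: 33.55
position: [0.6065, 0.0023, 0.038]
eef_rot: [180.0, 1.7, 170.6]
force: [-1.7, -0.9, 3.6]
opening: 0.0462
grasp_force: 62.4
```

Call:
play_rows:
  steps:
    - {"fingers": 0.3,"travel": [0,0,-0.005],"angular": [0,0,0]}
    - {"fingers": 0.3,"travel": [0,0,-0.005],"angular": [0,0,0]}

```text
time_s: 33.75
position: [0.6066, 0.0023, 0.0378]
eef_rot: [180.0, 1.7, 170.6]
force: [-2.3, -0.2, 7.4]
opening: 0.0466
grasp_force: 63.6
```

Call:
play_rows:
  steps:
    - {"fingers": 0.3,"travel": [0,0,0.006],"angular": [0,0,0]}
    - {"fingers": -0.1,"travel": [0,0,0.006],"angular": [0,0,0]}
    - {"fingers": -0.35,"travel": [0,0,0.006],"angular": [0,0,0]}
    - {"fingers": -0.35,"travel": [0,0,0.006],"angular": [0,0,0]}
    - {"fingers": -0.35,"travel": [0,0,0.2],"angular": [0,0,0]}
    - {"fingers": -0.4,"travel": [-0.02,0,0.6],"angular": [0,0,0]}
    - {"fingers": -0.4,"travel": [-0.03,0,1.0],"angular": [0.0031,0.0188,0]}
    - {"fingers": -0.4,"travel": [-0.03,0,1.0],"angular": [0.0031,0.0188,0]}

```text
time_s: 34.55
position: [0.6066, 0.0018, 0.1423]
eef_rot: [179.9, 0.4, 170.6]
force: [1.5, -0.5, -0.3]
opening: 0.0599
grasp_force: 0.0
```

Call:
play_rows:
  steps:
    - {"fingers": -1,"travel": [-0.25,0.2,0.3],"angular": [0,0,-0.09]}
    - {"fingers": -1,"travel": [-0.5,0.4,0.6],"angular": [0,0,-0.18]}
    - {"fingers": -1,"travel": [-0.7,0.6,0.7],"angular": [0,0,-0.27]}
    - {"fingers": -1,"travel": [-0.7,0.6,0.7],"angular": [0,0,-0.36]}
    - {"fingers": -1,"travel": [-0.7,0.6,0.7],"angular": [0,0,-0.36]}

```text
time_s: 35.05
position: [0.533, 0.0638, 0.2073]
eef_rot: [179.9, -0.0, 138.2]
force: [-0.3, -0.4, -0.6]
opening: 0.0854
grasp_force: 0.0
```

```bash
cat > m7.py <<'E'
from fit import *
s=status.state(); print(s["time_s"],s["position"].round(4),s["eef_rot"].round(1),s["opening"],s["joint_pos"].round(0))
p=vision.get_image("wrist"); save(p,"w16.png",scale=1.5)
t=np.linspace(0,2*np.pi,40)
def fitcyl(mask,x0,parts):
    def cost(q):
        I=np.zeros(mask.shape,np.uint8)
        uv=np.vstack([proj(p,np.c_[q[0]+r*np.cos(t),q[1]+r*np.sin(t),0*t+z]) for r,z in parts])
        cv2.fillConvexPoly(I,np.round(cv2.convexHull(uv.astype(np.float32))*16).astype(np.int32),1,shift=4)
        I=I>0; return 1-(I&mask).sum()/(I|mask).sum()
    r=minimize(cost,x0,method="Nelder-Mead",options=dict(initial_simplex=np.array([[0,0],[.008,0],[0,.008]])+x0,xatol=1e-4,fatol=1e-4)); return r.x.round(4),round(1-r.fun,3)
for n,x0,parts in [("cement_tin",[.403,.197],[(.027,0),(.027,.068),(.022,.074)])]:
    for m in vision.masks_of(p,n)[:3]:
        print(n,m["conf"],m["rect"],fitcyl(m["pixels"],np.array(x0),parts))
for m in vision.tip_of(p,"iron_last")[:2]: print(m["conf"],onz(p,[m["uv"]],0)[0].round(4))
E
python3 m7.py
```

```text
35.05 [0.533  0.0638 0.2073] [179.9  -0.  138.2] 0.085365528693214 [-67.   8.  61. 102.  -8.  74.  45.]
cement_tin 0.72 [244.4, 0.0, 287.2, 14.9] (array([0.4024, 0.1965]), np.float64(0.963))
```

View pics/w16.png

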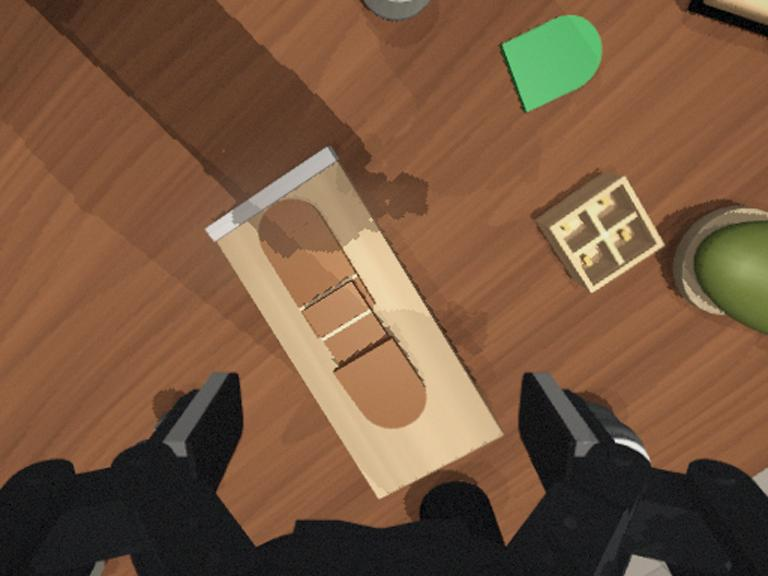

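The sole is laid in one line on the board (forepart, waist, heel from (290,230) to (395,400)). Now the tin, at (0.402, 0.197).

Call:
play_rows:
  steps:
    - {"fingers": -1,"travel": [-0.2,0.2,0],"angular": [0,0,-0.09]}
    - {"fingers": -1,"travel": [-0.4,0.4,0],"angular": [0,0,-0.18]}
    - {"fingers": -1,"travel": [-0.65,0.66,0],"angular": [0,0,-0.27]}
    - {"fingers": -1,"travel": [-0.65,0.66,0],"angular": [0,0,-0.32]}
    - {"fingers": -1,"travel": [-0.65,0.66,0],"angular": [0,0,-0.32]}

```text
time_s: 35.7
position: [0.4677, 0.1292, 0.207]
eef_rot: [-180.0, -0.0, 109.5]
force: [0.1, -0.1, 0.0]
opening: 0.0853
grasp_force: 0.0
```

Call:
play_rows:
  steps:
    - {"fingers": -1,"travel": [-0.2,0.2,-0.1],"angular": [0,0,-0.09]}
    - {"fingers": -1,"travel": [-0.4,0.4,-0.3],"angular": [0,0,-0.18]}
    - {"fingers": -1,"travel": [-0.65,0.66,-0.5],"angular": [0,0,-0.27]}
    - {"fingers": -1,"travel": [-0.65,0.66,-0.5],"angular": [0,0,-0.32]}
    - {"fingers": -1,"travel": [-0.65,0.66,-0.5],"angular": [0,0,-0.32]}

```text
time_s: 36.2
position: [0.4038, 0.1933, 0.1566]
eef_rot: [-180.0, 0.1, 80.9]
force: [-0.2, -0.6, 0.1]
opening: 0.0851
grasp_force: 0.0
```

```bash
python3 m7.py
```

```text
36.2 [0.4038 0.1933 0.1566] [-1.80e+02  1.00e-01  8.09e+01] 0.08511387692315021 [-80.  -7.  46. 116.   5.  69. -45.]
cement_tin 0.95 [222.9, 141.5, 284.0, 214.1] (array([0.4031, 0.196 ]), np.float64(0.967))
cement_tin 0.42 [310.3, 256.4, 511.3, 349.1] (array([0.403, 0.197]), np.float64(0.0))
```

Call:
play_rows:
  steps:
    - {"fingers": -1,"travel": [-0.007,0.025,-0.3],"angular": [0,0,0]}
    - {"fingers": -1,"travel": [-0.007,0.025,-0.6],"angular": [0,0,0]}
    - {"fingers": -1,"travel": [-0.007,0.025,-0.9],"angular": [0,0,0]}
    - {"fingers": -1,"travel": [-0.007,0.025,-0.9],"angular": [0,0,0]}

```text
time_s: 36.75
position: [0.4016, 0.1946, 0.0648]
eef_rot: [-179.9, 0.3, 80.7]
force: [-0.6, -0.9, -0.3]
opening: 0.0855
grasp_force: 0.0
```

Call:
play_rows:
  steps:
    - {"fingers": -1,"travel": [0,0,-0.2],"angular": [0,0,0]}
    - {"fingers": -1,"travel": [0,0,-0.4],"angular": [0,0,0]}
    - {"fingers": -1,"travel": [0,0,-0.53],"angular": [0,0,0]}
    - {"fingers": -1,"travel": [0,0,-0.53],"angular": [0,0,0]}

```text
time_s: 37.15
position: [0.403, 0.1963, 0.0144]
eef_rot: [-180.0, 0.1, 80.7]
force: [0.7, -0.4, 0.3]
opening: 0.0853
grasp_force: 0.0
```

Call:
play_rows:
  steps:
    - {"fingers": -0.4,"travel": [0,0,0],"angular": [0,0,0]}
    - {"fingers": -0.1,"travel": [0,0,0],"angular": [0,0,0]}
    - {"fingers": 0,"travel": [0,0,0],"angular": [0,0,0]}
    - {"fingers": 0,"travel": [0,0,0],"angular": [0,0,0]}
    - {"fingers": 0,"travel": [0,0,0],"angular": [0,0,0]}

```text
time_s: 37.65
position: [0.4038, 0.1974, 0.0158]
eef_rot: [180.0, -0.1, 80.6]
force: [-1.2, -2.6, 11.9]
opening: 0.0527
grasp_force: 60.7
```

Call:
play_rows:
  steps:
    - {"fingers": 0.1,"travel": [0,0,0.3],"angular": [0,0,0]}
    - {"fingers": 0.1,"travel": [0,0,0.7],"angular": [0,0,0]}
    - {"fingers": 0.1,"travel": [0,0,1.0],"angular": [0,0,0]}
    - {"fingers": 0.1,"travel": [0,0,1.0],"angular": [0,0,0]}

```text
time_s: 38.05
position: [0.4049, 0.1983, 0.1182]
eef_rot: [179.8, -0.4, 80.6]
force: [0.2, -0.4, -2.5]
opening: 0.0527
grasp_force: 64.9
```

Call:
play_rows:
  steps:
    - {"fingers": 0.1,"travel": [0.2,-0.37,0.3],"angular": [0,0,0]}
    - {"fingers": 0.1,"travel": [0.41,-0.74,0.4],"angular": [0,0,0]}
    - {"fingers": 0.1,"travel": [0.41,-0.74,0.4],"angular": [0,0,0]}

```text
time_s: 38.35
position: [0.4467, 0.118, 0.1557]
eef_rot: [179.9, -0.1, 80.3]
force: [0.4, 0.1, -2.0]
opening: 0.0522
grasp_force: 64.8
```

Call:
play_rows:
  steps:
    - {"fingers": 0.1,"travel": [0.2,-0.37,0],"angular": [0,0,0]}
    - {"fingers": 0.1,"travel": [0.41,-0.74,0],"angular": [0,0,0]}
    - {"fingers": 0.1,"travel": [0.41,-0.74,0],"angular": [0,0,0]}

```text
time_s: 38.65
position: [0.4864, 0.0433, 0.1542]
eef_rot: [179.9, 0.1, 80.3]
force: [-0.7, 0.9, -3.6]
opening: 0.0518
grasp_force: 65.0
```

Call:
play_rows:
  steps:
    - {"fingers": 0.1,"travel": [0.2,-0.37,0],"angular": [0,0,0]}
    - {"fingers": 0.1,"travel": [0.41,-0.74,0],"angular": [0,0,0]}
    - {"fingers": 0.1,"travel": [0.41,-0.74,0],"angular": [0,0,0]}

```text
time_s: 38.95
position: [0.5265, -0.0323, 0.1535]
eef_rot: [179.9, 0.3, 80.2]
force: [-0.3, -0.3, -1.8]
opening: 0.0523
grasp_force: 65.1
```

Call:
play_rows:
  steps:
    - {"fingers": 0.1,"travel": [0.2,-0.37,0],"angular": [0,0,0]}
    - {"fingers": 0.1,"travel": [0.41,-0.75,0],"angular": [0,0,0]}
    - {"fingers": 0.1,"travel": [0.41,-0.75,0],"angular": [0,0,0]}
    - {"fingers": 0.1,"travel": [0.41,-0.75,0],"angular": [0,0,0]}

```text
time_s: 39.35
position: [0.566, -0.1021, 0.1534]
eef_rot: [-179.9, 0.1, 80.4]
force: [-0.0, 0.8, -3.0]
opening: 0.0524
grasp_force: 65.2
```

```bash
cat > m8.py <<'E'
from fit import *
s=status.state(); print(s["time_s"],s["position"].round(4),s["eef_rot"].round(1),s["opening"],s["joint_pos"].round(0))
for c in ("wrist","top","scene"):
    p=vision.get_image(c)
    for n in ("iron_last","cement_tin"):
        for m in vision.tip_of(p,n)[:2]: print(c,n,round(m["conf"],2),onz(p,[m["uv"]],0)[0].round(4))
E
python3 m8.py
```

```text
39.35 [ 0.566  -0.1021  0.1534] [-1.799e+02  1.000e-01  8.040e+01] 0.05237967042230797 [-46.  21.  65. 101. -20.  71.  14.]
wrist cement_tin 0.74 [ 0.5556 -0.1583  0.    ]
top iron_last 0.75 [ 0.5561 -0.1855  0.    ]
scene iron_last 0.57 [ 0.5618 -0.1863  0.    ]
scene iron_last 0.55 [0.5666 0.0764 0.    ]
scene cement_tin 0.68 [0.4492 0.0453 0.    ]
```

Call:
play_rows:
  steps:
    - {"fingers": 0.1,"travel": [0.045,0.015,-0.3],"angular": [0,0,0]}
    - {"fingers": 0.1,"travel": [0.045,0.015,-0.6],"angular": [0,0,0]}
    - {"fingers": 0.1,"travel": [0.045,0.015,-1.0],"angular": [0,0,0]}
    - {"fingers": 0.1,"travel": [0.045,0.015,-1.0],"angular": [0,0,0]}
    - {"fingers": 0.1,"travel": [0.045,0.015,-1.0],"angular": [0,0,0]}

```text
time_s: 40.3
position: [0.571, -0.0989, 0.0547]
eef_rot: [-180.0, 0.0, 80.6]
force: [0.1, -0.8, -1.2]
opening: 0.0523
grasp_force: 64.9
```

Call:
play_rows:
  steps:
    - {"fingers": 0.1,"travel": [0,0,-0.2],"angular": [0,0,0]}
    - {"fingers": 0.1,"travel": [0,0,-0.32],"angular": [0,0,0]}
    - {"fingers": 0.1,"travel": [0,0,-0.32],"angular": [0,0,0]}
    - {"fingers": 0.1,"travel": [0,0,-0.32],"angular": [0,0,0]}

```text
time_s: 40.7
position: [0.5717, -0.0988, 0.0233]
eef_rot: [179.9, -0.0, 80.6]
force: [0.7, -0.2, -2.2]
opening: 0.052
grasp_force: 65.0
```

Call:
play_rows:
  steps:
    - {"fingers": 0.1,"travel": [0,0,-0.015],"angular": [0,0,0]}
    - {"fingers": 0.1,"travel": [0,0,-0.015],"angular": [0,0,0]}

```text
time_s: 40.9
position: [0.5716, -0.0987, 0.0213]
eef_rot: [180.0, -0.0, 80.6]
force: [-0.6, -0.2, -2.0]
opening: 0.0523
grasp_force: 65.0
```

Call:
play_rows:
  steps:
    - {"fingers": 0.1,"travel": [0,-0.012,-0.03],"angular": [0,0,0]}
    - {"fingers": 0.1,"travel": [0,-0.012,-0.03],"angular": [0,0,0]}

```text
time_s: 41.1
position: [0.571, -0.1, 0.0175]
eef_rot: [-180.0, 0.0, 80.6]
force: [-0.3, 0.1, -2.4]
opening: 0.0521
grasp_force: 65.0
```

Call:
play_rows:
  steps:
    - {"fingers": 0.1,"travel": [0,0,-0.015],"angular": [0,0,0]}
    - {"fingers": 0.1,"travel": [0,0,-0.015],"angular": [0,0,0]}

```text
time_s: 41.3
position: [0.5711, -0.0999, 0.0161]
eef_rot: [-180.0, 0.0, 80.6]
force: [0.1, -0.3, -2.8]
opening: 0.0525
grasp_force: 65.2
```

Call:
play_rows:
  steps:
    - {"fingers": 0.1,"travel": [0,0,-0.008],"angular": [0,0,0]}
    - {"fingers": 0.1,"travel": [0,0,-0.008],"angular": [0,0,0]}

```text
time_s: 41.5
position: [0.5712, -0.1, 0.0159]
eef_rot: [-180.0, -0.0, 80.6]
force: [-2.6, -0.1, 5.6]
opening: 0.0523
grasp_force: 66.3
```

Tin on the bench. Release, lift clear and check.

Call:
play_rows:
  steps:
    - {"fingers": -0.3,"travel": [0,0,0.003],"angular": [0,0,0]}
    - {"fingers": -0.6,"travel": [0,0,0.003],"angular": [0,0,0]}
    - {"fingers": -0.6,"travel": [0,0,0.003],"angular": [0,0,0]}
    - {"fingers": -0.6,"travel": [0,0,0.3],"angular": [0,0,0]}
    - {"fingers": -0.6,"travel": [0,0,0.65],"angular": [0,0,0]}
    - {"fingers": -0.6,"travel": [0,0,1.0],"angular": [0,0,0]}
    - {"fingers": -0.6,"travel": [0,0,1.0],"angular": [0,0,0]}

```text
time_s: 42.2
position: [0.5737, -0.1008, 0.1196]
eef_rot: [179.6, -0.1, 80.6]
force: [0.5, -0.0, -0.5]
opening: 0.0681
grasp_force: 0.0
```

Call:
play_rows:
  steps:
    - {"fingers": -0.6,"travel": [0,0,0.4],"angular": [0,0,0.09]}
    - {"fingers": -0.6,"travel": [-0.2,0.2,0.8],"angular": [0,0,0.18]}
    - {"fingers": -0.6,"travel": [-0.4,0.4,1.0],"angular": [0,0,0.27]}
    - {"fingers": -0.6,"travel": [-0.6,0.6,1.0],"angular": [0,0,0.36]}
    - {"fingers": -0.6,"travel": [-0.6,0.6,1.0],"angular": [0,0,0.45]}
    - {"fingers": -0.6,"travel": [-0.6,0.6,1.0],"angular": [0,0,0.54]}
    - {"fingers": -0.6,"travel": [-0.6,0.6,1.0],"angular": [0,0,0.63]}
    - {"fingers": -0.6,"travel": [-0.6,0.6,1.0],"angular": [0,0,0.72]}
    - {"fingers": -0.6,"travel": [-0.6,0.6,1.0],"angular": [0,0,0.81]}
    - {"fingers": -0.6,"travel": [-0.6,0.6,1.0],"angular": [0,0,0.9]}
    - {"fingers": -0.6,"travel": [-0.6,0.6,1.0],"angular": [0,0,1.0]}
    - {"fingers": -0.6,"travel": [-0.6,0.6,1.0],"angular": [0,0,1.0]}

```text
time_s: 43.4
position: [0.511, -0.0398, 0.2151]
eef_rot: [180.0, -0.0, 170.8]
force: [0.2, 0.2, -0.3]
opening: 0.0681
grasp_force: 0.0
```

```bash
cat > m9.py <<'E'
exec(open("m7.py").read().split("for n,x0")[0])
B=np.array([.5750,.0077]);a=np.radians(-9.28);u=np.array([np.cos(a),np.sin(a)]);v=np.array([-u[1],u[0]])
for m in vision.masks_of(p,"cement_tin")[:2]:
    r=fitcyl(m["pixels"],np.array([.5708,-.1016]),[(.027,0),(.027,.068),(.022,.074)]); d=r[0]-B; print("tin",r,(d@u).round(4),(d@v).round(4))
for m in vision.tip_of(p,"iron_last")[:2]:
    x=onz(p,[m["uv"]],0)[0]; d=x[:2]-B; print("last",round(m["conf"],2),x.round(4),(d@u).round(4),(d@v).round(4))
def bp(uv,h):
    o,d=ray(p,uv); n=np.array([-.2131*u[0],-.2131*u[1],1]); c=np.array([*B,.022+.2131*.12+h])
    X=(o+d*(((c-o)@n)/(d@n))[:,None]); r=X[:,:2]-B; return np.c_[r@u,r@v]
for n,h in (("forepart",.007),("waist_piece",.012),("heel_piece",.014),("sloping_board",0)):
    for m in vision.masks_of(p,n)[:2]:
        ys,xs=np.nonzero(m["pixels"]); q=bp(np.c_[xs,ys],h)
        if abs(q.mean(0)[1])<.05: print(n,round(m["conf"],2),"x",np.percentile(q[:,0],[1,99]).round(4),"y",np.percentile(q[:,1],[2,98]).round(4))
E
python3 m9.py
```

```text
43.4 [ 0.511  -0.0398  0.2151] [180.   -0.  170.8] 0.06807029352004672 [-59.   2.  61. 104.  -2.  75.  83.]
tin (array([ 0.569 , -0.1012]), np.float64(0.953)) 0.0116 -0.1084
last 0.68 [ 0.5527 -0.1883  0.    ] 0.0096 -0.197
forepart 0.67 x [-0.1163 -0.0285] y [-0.0237  0.0256]
waist_piece 0.82 x [-0.0459  0.0011] y [-0.0186  0.0221]
heel_piece 0.6 x [0.0015 0.0607] y [-0.0236  0.0246]
sloping_board 0.79 x [-0.1306  0.1073] y [-0.0521  0.0542]
```

```bash
python3 -c "
from cell import robot
print(robot.close_job())"
```

```text
the job is handed in; nothing more can be done
None
```

The job is handed in at about 43 s: forepart, waist and heel are lapped in line up the board to their scored lines, and the tin stands within about 2 mm of mid-gap. I moved only those four things; the verdict isn't shown to me.

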